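# Read the lens cassettes and hang them up

### The arm

A 6-joint arm with a two-finger parallel gripper is mounted at the origin on the work surface. World frame = base frame: x ahead of the robot, y to its left, z up, the work surface at z = 0. Lengths are in m, angles in rad, forces in N, time in s.
With the tool pointing down it reaches from about 0.4 to 0.825 m from the base axis. Payload 7 kg.
Tool frame: the origin (TCP) lies at the very end of the fingers, on their centre line; the grasp point (between the pads) lies 19 mm behind it (manip.grasp_offset is the z of the grasp point in the tool frame, in m); z points along the fingers, y is the line along which they close (so a half turn about z gives the same grasp; the last joint's range is limited). The gripper opens to 88 mm and grips with 3 to 60 N. Pads are 19 mm wide; open, the fingers measure 130 mm over their backs; the gripper's body (78 mm by 193 mm) begins 47 mm behind the grasp point.
Start: joints at [1.58, 0.359, 0.012, 0, -1.224, -0.288], TCP at [0.186, 0.649, 0.227] pointing down, gripper open.
Joint ranges: [-3.07, 3.07], [-1.43, 2.12], [-1.02, 1.25], [-3.03, 1.67], [-3.05, -0], [-3.03, 3.03]. Speed limits (rad/s): [2.39, 2.39, 3.01, 3.14, 3.14, 3.14].

### API

Orientations are given as a unit quaternion [x, y, z, w].
In Python, from plant import monitor, viewer, manip, finder gives the robot as it stands.
- The arm moves only by the tool move_arm, never from a script. Its argument "steps" is a list of rows, each a list of 7 numbers: the shift along the tool's x, y, z in mm, then the turn, a rotation vector about the tool's x, y, z in degrees, then the gripper command: -1 is fully open, 1 is shut, values between are in proportion. In form: [[tx, ty, tz, wx, wy, wz, hand], ...]. A call has 1 to 5 rows; each row shifts and turns the commanded pose from where the row before left it, along the tool's axes as they then stand; what a row does not reach is not made up. A row lasts 1/8 s, in which the tool goes at most 62.5 mm and 10.7 degrees, less where a joint would pass 70% of its speed; a pose out of reach is approached as far as the arm can. A call is refused whole if a number of a shift passes 62.5 or a number of a turn 10.7, either way. A call with a gripper value outside its range is refused whole. The fingers move at their own pace and stop on an object; "grip_force" is the grip in N (left out, the last holds). Time passes only in rows, so rows that do not move let the fingers close. It gives the time, the measured TCP pose, the force, the opening and the grip force at its end, in the units of the state.
- monitor.get_state(): the state, without advancing time (a new reading comes with each control period).
- viewer.read_camera(name): name is "scene" or "top"; returns (picture, depth): 400x640x3 uint8, red, green, blue; 400x640 float32, m along the optical axis (not along the pixel's ray), 0 where there is no reading.
- viewer.get_calibration(name): a dict with "fx", "fy", "cx", "cy" (pixels), "rvec" (rotation vector, rad) and "tvec" (3), from world to camera coordinates, as OpenCV has them. Camera axes: x right, y down, z forward; pixel columns grow to the right and rows downward; lengths in m; the calibration is good to about 2 mm. A picture is of the moment at which its call begins. get_calibration takes no time and is no camera call.
- manip.sign_off(): hands the job in; it is judged then, once.
Trained networks look in the newest picture that a camera, given by its name, has taken for a name from the list of things; names that differ only in an ending like _2 or _b are one class to them, and where a whole thing is asked for, a point or a joint stands for the part that bears it (a point fixed in the world has none). Each returns a list of dicts, best first, with "confidence" (0 to 1); they miss things now and then, are a little off and sometimes report something else, mostly with a low value. They report only what shows in the picture. A call takes as long as a camera call. They do not tell look-alikes from the thing itself.
- finder.cut_out(name, camera): "region" (400x640 bool, what is visible of it) and "at" ([column, row] in pixels, amid what is visible of it).
- finder.pinpoint(name, camera): "at" ([column, row] in pixels: a listed point, or the origin of a listed thing).
The state is a dict: "clock": time; "joint_positions": joint angles; "joint_velocities": joint speeds; "tau": joint torques, N m; "position": TCP position; "orientation": TCP orientation; "ft_force": force on the tool from outside, world axes, zero at the start; "ft_torque": the same for the moment, N m; "gripper_width": opening from 0.0 (shut) to 1.0 (fully open); "grip_force": force on a finger pad.
Only numpy, scipy, OpenCV 4.12 (cv2) and the standard library are available. Lean on these libraries where they do the work, as an engineer would, in place of code of your own. Each camera call takes 0.05 s, during which the arm holds its last target. There are 200 camera calls.

### The job

Read in the lens cassettes one at a time, the longest first and the shortest last: push each one into the reader bay until its push-push catch holds it, let go and leave it there for a good five seconds to be read, then push it again so that it is ejected, and hang it by its eye on a free peg of the rack. At the end every cassette hangs freely on a peg of its own, no longer swinging much, and the bay is empty with its pusher out; do not knock over the jars, pot and bottles.

Things in the scene. Friction and masses are not known exactly. Their poses are not given: they have to be found in the camera images.
- cassette_long: the long lens cassette, 0.16-0.34 kg, may be absent: aluminium box 170 long (x) x 46 x 20 mm high, flat on its underside, both ends alike. An upright black handle plate stands across its middle: 10 thick (x), 36 wide (y), top 100 mm above the underside, solid from 60 up (grip there from above, fingers closing along x), with a square eye through it along x. Origin: centre of underside
- cassette_mid: the mid lens cassette, 0.16-0.34 kg, may be absent: aluminium box 140 long (x) x 46 x 20 mm high, flat on its underside, both ends alike. An upright black handle plate stands across its middle: 10 thick (x), 36 wide (y), top 100 mm above the underside, solid from 60 up (grip there from above, fingers closing along x), with a square eye through it along x. Origin: centre of underside
- cassette_short: the short lens cassette, 0.16-0.34 kg, may be absent: aluminium box 110 long (x) x 46 x 20 mm high, flat on its underside, both ends alike. An upright black handle plate stands across its middle: 10 thick (x), 36 wide (y), top 100 mm above the underside, solid from 60 up (grip there from above, fingers closing along x), with a square eye through it along x. Origin: centre of underside
- cassette_long_eye (a point): centre of the eye of the long cassette, 47 mm above its underside; the eye is 22 mm wide and reaches from 34 to 60 mm above the underside
- cassette_mid_eye (a point): centre of the eye of the mid cassette, 47 mm above its underside; the eye is 22 mm wide and reaches from 34 to 60 mm above the underside
- cassette_short_eye (a point): centre of the eye of the short cassette, 47 mm above its underside; the eye is 22 mm wide and reaches from 34 to 60 mm above the underside
- bay: reader (fixed): an open-topped channel leading under a white hood. Origin: under the deck on the channel's centre line; x = pushing direction, into the hood. Slick floor 8 mm above the table; guide rails 52 mm apart inside, tops at 24 mm, from x = -125 to 61 mm, where the hood begins (opening 54 wide, 27 above the floor; hood top 49 mm above the table, 99 mm beyond x = 140)
- pusher_face (a point): middle of the face of the black pusher block (46 wide) in the channel, which the end of a cassette laid lengthways in the channel pushes against; at x = 55 mm of the bay when out. The pusher is caught, not the cassette, which only stands against it
- pusher (a joint): pusher travel into the hood (m): 0 out, 0.029 caught, 0.040 end stop; spring 5 N out to 10 N in, damping 40 N per m/s. Pushed to 0.038 or more and let back it stays caught; pushed to 0.038 again and let back it returns to 0, shoving the cassette out, its end clear of the hood. Pushes short of 0.037 change nothing
- rack: low rack (fixed): a 12 mm square bar along y, axis 85 mm above the table, front face at the origin's x, end posts at y = +-125 mm; three pegs point from it to the rack's -x, at y = +80, 0, -80 mm. A hanging cassette's box passes under the bar. Origin: on the table below the middle of the bar's front face
- peg0 (a point): point on the axis of the peg at y = +80 mm of the rack, 85 mm above the table and 42 mm in front of the bar, where an eye should hang; axes as the rack's. The peg is a round bar 8 mm thick, level for 62 mm from the bar, then its last 8 mm bends up by 6 mm
- peg1 (a point): point on the axis of the peg at the middle of the rack, 85 mm above the table and 42 mm in front of the bar, where an eye should hang; axes as the rack's. The peg is a round bar 8 mm thick, level for 62 mm from the bar, then its last 8 mm bends up by 6 mm
- peg2 (a point): point on the axis of the peg at y = -80 mm of the rack, 85 mm above the table and 42 mm in front of the bar, where an eye should hang; axes as the rack's. The peg is a round bar 8 mm thick, level for 62 mm from the bar, then its last 8 mm bends up by 6 mm
- jar: glass jar with black lid, 56 mm wide, 75 mm high, bystander; origin under its centre
- vial: small bottle, 44 mm wide, 85 mm high, bystander; origin under its centre
- pot: white pot, 66 mm wide, 60 mm high, bystander; origin under its centre
- solvent: bottle, 60 mm wide, 130 mm high, bystander; origin under its centre
Not all that is in view belongs to the job. What is shaped like the cassette_long but blue or yellow is not meant. What is shaped like the cassette_short but blue is not meant.

How it is judged:
On the way, in this order (a step that is already met when the one before it is completed fails the run):
1. the long cassette is held by the catch in the bay, the fingers off it, for five seconds (x of cassette_long in the frame of bay between -0.011 and 0.007 m and y of cassette_long in the frame of bay between -0.012 and 0.012 m and z of cassette_long in the frame of bay below 0.02 m and angle between cassette_long's own z axis and vertical below 0.15 rad and contact force between the fingers and cassette_long below 0.05 N and linear speed of cassette_long below 0.02 m/s), for 4.8 s.
2. the long cassette has been ejected: it lies in the channel, pushed back by the released pusher (x of cassette_long in the frame of bay between -0.065 and -0.019 m and y of cassette_long in the frame of bay between -0.012 and 0.012 m and z of cassette_long in the frame of bay below 0.02 m and angle between cassette_long's own z axis and vertical below 0.15 rad and horizontal distance between cassette_long and pusher_face below 0.097 m), for 0.05 s.
3. the mid cassette is held by the catch in the bay, the fingers off it, for five seconds (x of cassette_mid in the frame of bay between 0.004 and 0.022 m and y of cassette_mid in the frame of bay between -0.012 and 0.012 m and z of cassette_mid in the frame of bay below 0.02 m and angle between cassette_mid's own z axis and vertical below 0.15 rad and contact force between the fingers and cassette_mid below 0.05 N and linear speed of cassette_mid below 0.02 m/s), for 4.8 s.
4. the mid cassette has been ejected: it lies in the channel, pushed back by the released pusher (x of cassette_mid in the frame of bay between -0.05 and -0.004 m and y of cassette_mid in the frame of bay between -0.012 and 0.012 m and z of cassette_mid in the frame of bay below 0.02 m and angle between cassette_mid's own z axis and vertical below 0.15 rad and horizontal distance between cassette_mid and pusher_face below 0.082 m), for 0.05 s.
5. the short cassette is held by the catch in the bay, the fingers off it, for five seconds (x of cassette_short in the frame of bay between 0.019 and 0.037 m and y of cassette_short in the frame of bay between -0.012 and 0.012 m and z of cassette_short in the frame of bay below 0.02 m and angle between cassette_short's own z axis and vertical below 0.15 rad and contact force between the fingers and cassette_short below 0.05 N and linear speed of cassette_short below 0.02 m/s), for 4.8 s.
6. the short cassette has been ejected: it lies in the channel, pushed back by the released pusher (x of cassette_short in the frame of bay between -0.035 and 0.011 m and y of cassette_short in the frame of bay between -0.012 and 0.012 m and z of cassette_short in the frame of bay below 0.02 m and angle between cassette_short's own z axis and vertical below 0.15 rad and horizontal distance between cassette_short and pusher_face below 0.067 m), for 0.05 s.
At the end, for the whole second after the job is handed in: Every cassette present hangs by its eye on a peg: eye centre within 13 mm sideways of the peg's axis, 0 to 16 mm below it, along the peg's length; box 15 mm or more off the table, tilted under 0.5 rad, moving under 0.2 m/s, not touched; the pusher is out (under 6 mm) (((x of cassette_long_eye in the frame of peg0 between -0.032 and 0.037 m and y of cassette_long_eye in the frame of peg0 between -0.013 and 0.013 m and z of cassette_long_eye in the frame of peg0 between -0.016 and 0 m) or (x of cassette_long_eye in the frame of peg1 between -0.032 and 0.037 m and y of cassette_long_eye in the frame of peg1 between -0.013 and 0.013 m and z of cassette_long_eye in the frame of peg1 between -0.016 and 0 m) or (x of cassette_long_eye in the frame of peg2 between -0.032 and 0.037 m and y of cassette_long_eye in the frame of peg2 between -0.013 and 0.013 m and z of cassette_long_eye in the frame of peg2 between -0.016 and 0 m)) and height (world z) of each of cassette_long, cassette_mid, cassette_short above 0.015 m and angle between each of cassette_long, cassette_mid, cassette_short's own z axis and vertical below 0.5 rad and linear speed of each of cassette_long, cassette_mid, cassette_short below 0.2 m/s and contact force between the fingers and cassette_long below 0.05 N and ((x of cassette_mid_eye in the frame of peg0 between -0.032 and 0.037 m and y of cassette_mid_eye in the frame of peg0 between -0.013 and 0.013 m and z of cassette_mid_eye in the frame of peg0 between -0.016 and 0 m) or (x of cassette_mid_eye in the frame of peg1 between -0.032 and 0.037 m and y of cassette_mid_eye in the frame of peg1 between -0.013 and 0.013 m and z of cassette_mid_eye in the frame of peg1 between -0.016 and 0 m) or (x of cassette_mid_eye in the frame of peg2 between -0.032 and 0.037 m and y of cassette_mid_eye in the frame of peg2 between -0.013 and 0.013 m and z of cassette_mid_eye in the frame of peg2 between -0.016 and 0 m)) and contact force between the fingers and cassette_mid below 0.05 N and ((x of cassette_short_eye in the frame of peg0 between -0.032 and 0.037 m and y of cassette_short_eye in the frame of peg0 between -0.013 and 0.013 m and z of cassette_short_eye in the frame of peg0 between -0.016 and 0 m) or (x of cassette_short_eye in the frame of peg1 between -0.032 and 0.037 m and y of cassette_short_eye in the frame of peg1 between -0.013 and 0.013 m and z of cassette_short_eye in the frame of peg1 between -0.016 and 0 m) or (x of cassette_short_eye in the frame of peg2 between -0.032 and 0.037 m and y of cassette_short_eye in the frame of peg2 between -0.013 and 0.013 m and z of cassette_short_eye in the frame of peg2 between -0.016 and 0 m)) and contact force between the fingers and cassette_short below 0.05 N and value of joint pusher below 0.006 m).
It fails at once if the jar is knocked over (angle between jar's own z axis and vertical above 0.6 rad).
It fails at once if the vial is knocked over (angle between vial's own z axis and vertical above 0.6 rad).
It fails at once if the pot is knocked over (angle between pot's own z axis and vertical above 0.6 rad).
It fails at once if the solvent is knocked over (angle between solvent's own z axis and vertical above 0.6 rad).
Of cassette_long, cassette_mid, cassette_short only 2 to 3 are there at a start; the rules pass over those that are not, and their reading is None.
At some moment in a run one of cassette_long, cassette_mid, cassette_short may be knocked a few centimetres aside while the robot is not near it.
Once in a run the grip may slacken for a moment while it holds something.
It also fails if it takes over 210 s, if anything falls off the work surface, if the arm or the gripper's body presses on something with over 40 N, if the wrist force passes 120 N, or if a joint passes its speed limit or range.

## Working session

There is one attempt and no reset: what is moved stays moved. The work goes in short steps, Python scripts to look and compute and a tool call to move; the robot and the scene stay as the last step left them, time stands still between calls to the robot, and variables do not carry over. Pictures are saved under pics/ and viewed, at most 14 in all, crops included, and the job is handed in when it is done.

Besides the shell and the picture viewer there is one more tool, called after "Emit:" in YAML: its name, and indented under it one key for each argument. move_arm: Moves the arm, as the interface text tells. Its arguments: {"type":"object","properties":{"steps":{"type":"array"},"grip_force":{"type":"number"}},"required":["steps"]}

```bash
mkdir -p pics; ls; cat > h.py <<'E'
import numpy as np, cv2
from scipy.spatial.transform import Rotation as R
from plant import monitor, viewer, manip, finder
def cal(n):
    c=viewer.get_calibration(n); return c, R.from_rotvec(np.ravel(c["rvec"])).as_matrix(), np.ravel(c["tvec"])
def onplane(n,px,z):
    c,M,t=cal(n); d=M.T@np.array([(px[0]-c["cx"])/c["fx"],(px[1]-c["cy"])/c["fy"],1.]); o=-M.T@t
    return o+d*(z-o[2])/d[2]
def cloud(n,depth):
    c,M,t=cal(n); v,u=np.mgrid[:400,:640]
    P=np.stack([(u-c["cx"])/c["fx"]*depth,(v-c["cy"])/c["fy"]*depth,depth],-1)
    return (P-t)@M
def proj(n,p):
    c,M,t=cal(n); q=M@np.asarray(p)+t; return q[0]/q[2]*c["fx"]+c["cx"],q[1]/q[2]*c["fy"]+c["cy"]
def save(n,f,im,box=None,s=1):
    if box: im=im[box[1]:box[3],box[0]:box[2]]
    im=cv2.resize(im,None,fx=s,fy=s,interpolation=cv2.INTER_CUBIC); cv2.imwrite("pics/"+f,im[...,::-1])
E
python3 - <<'E'
from h import *
for n in("top","scene"):
    im,d=viewer.read_camera(n); save(n,n+"0.png",im); np.savez(n+"0.npz",im=im,d=d)
    c,M,t=cal(n); print(n,-M.T@t,c["fx"])
    for k in("cassette_long","cassette_mid","cassette_short","bay","pusher_face","rack","jar","vial","pot","solvent","peg0","peg1","peg2"):
        r=finder.pinpoint(k,n); print(k,[(np.round(q["at"]).tolist(),round(q["confidence"],2)) for q in r[:4]])
E
```

```text
pics
top [ 0.37689067 -0.01248047  1.54589446] 432.16124239202486
cassette_long [([218.0, 272.0], 0.86), ([346.0, 202.0], 0.72), ([421.0, 141.0], 0.68)]
cassette_mid [([325.0, 181.0], 0.82)]
cassette_short [([300.0, 217.0], 0.87), ([278.0, 173.0], 0.84), ([482.0, 187.0], 0.33)]
bay [([231.0, 185.0], 0.64)]
pusher_face [([232.0, 169.0], 0.49)]
rack [([411.0, 185.0], 0.63)]
jar [([315.0, 128.0], 0.79)]
vial [([289.0, 134.0], 0.42)]
pot [([170.0, 198.0], 0.83)]
solvent [([483.0, 186.0], 0.87), ([349.0, 195.0], 0.46)]
peg0 [([414.0, 195.0], 0.95), ([392.0, 196.0], 0.94), ([437.0, 196.0], 0.6)]
peg1 [([414.0, 195.0], 0.95), ([392.0, 196.0], 0.94), ([437.0, 196.0], 0.6)]
peg2 [([414.0, 195.0], 0.95), ([392.0, 196.0], 0.94), ([437.0, 196.0], 0.6)]
scene [1.03475787 0.49736295 0.88212692] 361.7917205887404
cassette_long [([315.0, 199.0], 0.91), ([217.0, 186.0], 0.73), ([482.0, 232.0], 0.71)]
cassette_mid [([314.0, 226.0], 0.9)]
cassette_short [([344.0, 263.0], 0.91), ([364.0, 221.0], 0.63), ([220.0, 141.0], 0.32)]
bay [([405.0, 290.0], 0.7)]
pusher_face [([316.0, 221.0], 0.37)]
rack [([257.0, 170.0], 0.64), ([313.0, 186.0], 0.64)]
jar [([274.0, 271.0], 0.71)]
vial [([304.0, 294.0], 0.56)]
pot []
solvent [([220.0, 142.0], 0.61), ([317.0, 198.0], 0.38)]
peg0 [([264.0, 151.0], 0.95), ([280.0, 159.0], 0.83), ([251.0, 136.0], 0.79), ([275.0, 273.0], 0.41)]
peg1 [([264.0, 151.0], 0.95), ([280.0, 159.0], 0.83), ([251.0, 136.0], 0.79), ([275.0, 273.0], 0.41)]
peg2 [([264.0, 151.0], 0.95), ([280.0, 159.0], 0.83), ([251.0, 136.0], 0.79), ([275.0, 273.0], 0.41)]
```

```bash
python3 - <<'E'
from h import *
a=np.load("top0.npz")["im"]; save("",'top0c.png',a,(140,90,520,300),2.1)
E
```

```text
(no output)
```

View pics/top0c.png

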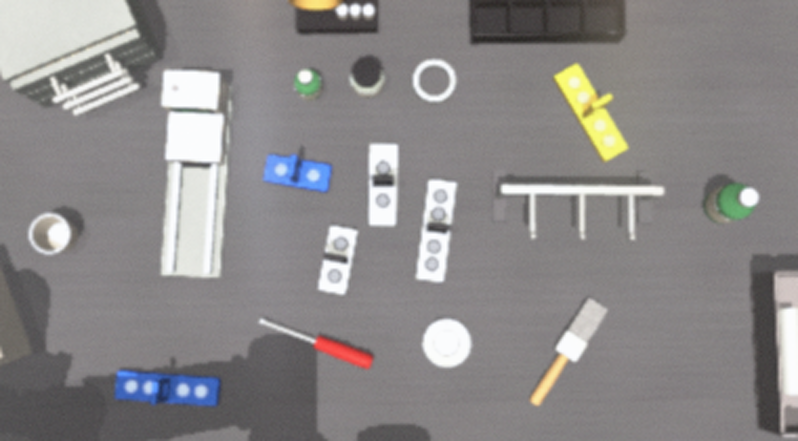

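View pics/scene0.png

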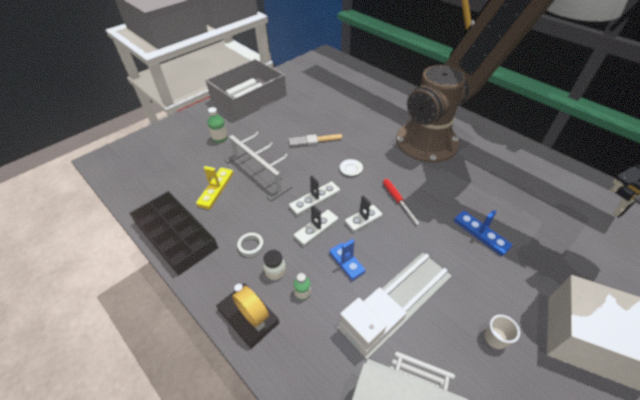

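The image shows three silver cassettes. In full top-image pixels, the long one is at (348,200) with four lenses, the mid at (322,178) and the short at (301,213). The look-alikes are a blue long at (218,272), a yellow long at (421,141) and a blue short at (278,173). The silver (aluminium) ones fit the description. The bay is at about (232,180) with its hood at the top, and the rack at (416,183) with its pegs pointing down in the image. The crop viewed above confirms this.

```bash
cat >> h.py <<'E'
def flat(P,m,lo,hi,c=None):
    k=m&(P[...,2]>lo)&(P[...,2]<hi); q=P[k]
    if len(q)<8: return None
    (cx,cy),(w,h),a=cv2.minAreaRect(q[:,:2].astype(np.float32)*1000)
    if w<h: a+=90
    return len(q),round(cx,1),round(cy,1),round(max(w,h),1),round(min(w,h),1),round((a+90)%180-90,1),round(float(np.median(q[:,2]))*1000,1)
E
python3 - <<'E'
from h import *
for n in("top","scene"):
    f=np.load(n+"0.npz"); im,d=f["im"],f["d"]; P=cloud(n,d); P[d==0]=-9
    tab=(abs(P[...,2])<.01); print(n,"table z",np.median(P[tab][:,2]), P[tab][:,2].std())
    viewer.read_camera(n)
    for k in("cassette_long","cassette_mid","cassette_short"):
        for q in finder.cut_out(k,n)[:3]:
            m=q["region"]; col=im[m].mean(0); print(k,np.round(q["at"]),np.round(col),flat(P,m,.012,.03),"H",flat(P,m,.085,.12))
    for k in("bay","rack","jar","vial","pot","solvent"):
        for q in finder.cut_out(k,n)[:1]:
            m=q["region"]; z=P[m][:,2]
            print(k,np.round(q["at"]),flat(P,m,.005,.2),np.round(np.percentile(z,[5,50,95]),3))
            if k=="bay":
                for b in((.003,.015),(.018,.03),(.04,.06),(.09,.11)): print("  ",b,flat(P,m,*b))
            if k=="rack": print("  ",flat(P,m,.08,.1))
E
```

```text
top table z 0.0010159597787893204 0.0035021652757346888
cassette_long [418. 142.] [233. 231. 125.] (573, 709.4, -352.3, 170.0, 48.2, 29.3, 21.3) H (36, 709.7, -353.8, 36.8, 10.6, -58.8, 99.8)
cassette_long [346. 201.] [214. 216. 219.] (534, 510.0, -85.1, 170.3, 46.0, -8.3, 21.5) H (36, 509.8, -84.4, 34.2, 10.6, 83.8, 100.5)
cassette_long [416. 182.] [181. 180. 179.] (35, 565.7, -318.1, 271.9, 83.3, 88.6, 14.1) H (396, 530.7, -317.1, 262.0, 82.7, 88.4, 91.1)
cassette_mid [324. 181.] [215. 216. 219.] (391, 588.9, 3.3, 134.6, 42.8, -0.7, 21.8) H (39, 588.2, 4.2, 30.7, 9.7, 89.2, 100.1)
cassette_short [298. 214.] [213. 215. 217.] (358, 461.6, 81.4, 109.6, 45.8, -11.4, 21.3) H (34, 461.7, 80.8, 35.1, 10.1, 79.4, 100.4)
cassette_short [280. 174.] [110. 150. 226.] (344, 609.9, 149.1, 110.4, 46.2, 79.7, 20.9) H (37, 608.9, 148.4, 34.1, 10.9, -7.6, 99.7)
cassette_short [418. 184.] [187. 187. 185.] (29, 558.7, -314.8, 268.0, 79.5, -89.0, 15.0) H (349, 534.4, -316.3, 260.1, 75.3, 88.4, 91.3)
bay [232. 170.] (2659, 602.6, 324.8, 329.9, 109.7, -3.2, 26.2) [0.004 0.024 0.101]
   (0.003, 0.015) (11
[... 1635 characters left out ...]
.015) (1909, 602.9, 322.1, 331.6, 100.5, -3.5, 7.7)
   (0.018, 0.03) (573, 606.8, 322.5, 323.1, 90.5, -3.8, 23.5)
   (0.04, 0.06) (1034, 698.4, 316.5, 140.6, 90.3, -3.3, 48.7)
   (0.09, 0.11) (1071, 737.7, 314.0, 90.5, 60.9, 86.3, 98.5)
rack [263. 157.] (752, 534.1, -316.5, 276.9, 157.5, 88.8, 84.4) [-0.     0.062  0.092]
   (421, 533.2, -316.1, 261.3, 83.3, 88.9, 89.3)
jar [272. 263.] (539, 772.0, 33.1, 52.7, 52.4, 26.9, 65.4) [0.008 0.063 0.077]
vial [301. 290.] (332, 762.0, 134.5, 38.7, 36.3, -47.7, 56.0) [0.014 0.056 0.085]
pot [503. 332.] (772, 508.4, 551.6, 64.9, 63.6, -13.3, 39.3) [0.002 0.034 0.06 ]
solvent [215. 130.] (458, 552.5, -560.5, 58.4, 44.3, -16.0, 68.2) [0.011 0.068 0.126]
```

```bash
cat >> h.py <<'E'
def plan(x,y,z,yaw):
    """shift (tool axes, mm) and turn about tool z (deg) from the present pose to TCP x,y,z (mm) pointing down, closing line at yaw deg (mod 180)"""
    s=monitor.get_state(); q=R.from_quat(s["orientation"]); M=q.as_matrix(); p=np.array(s["position"])*1000
    cur=np.degrees(np.arctan2(M[1,1],M[0,1])); dy=(yaw-cur+90)%180-90
    sh=M.T@(np.array([x,y,z])-p)
    print("t",round(s["clock"],2),"pos",p.round(1),"closeyaw",cur.round(2),"tilt",np.degrees(np.arccos(-M[2,2])).round(2),"| shift",sh.round(1),"turn wz",round(-dy,2),"j6",round(s["joint_positions"][5],2),"w",round(s["gripper_width"]*88,1),"gf",np.round(s["grip_force"],1),"ft",np.round(s["ft_force"],1))
E
python3 - <<'E'
from h import *
O=np.array([567,324.5]); 
for n in("top","scene"):
    f=np.load(n+"0.npz"); d=f["d"]; P=cloud(n,d)*1000; P[d==0]=-9e3
    print(n)
    for yaw in(-3.2,):
        a=np.radians(yaw); X=(P[...,:2]-O)@np.array([[np.cos(a),-np.sin(a)],[np.sin(a),np.cos(a)]]); u,v=X[...,0],X[...,1]; z=P[...,2]
        near=(abs(u)<260)&(abs(v)<70)
        k=near&(z>92)&(z<106); print("hi hood u",np.percentile(u[k],[1,99]).round(1),"v",np.percentile(v[k],[1,99]).round(1))
        k=near&(z>43)&(z<55); print("lo hood u",np.percentile(u[k],[1,99]).round(1),"v",np.percentile(v[k],[1,99]).round(1))
        for lo,hi in((-120,-60),(-60,0),(0,55)):
            for s in(-1,1):
                k=near&(z>20)&(z<30)&(u>lo)&(u<hi)&(v*s>10); print("rail",lo,s,k.sum(),np.percentile(v[k],[3,50,97]).round(1))
        k=near&(z>14)&(z<60)&(abs(v)<20)&(u>-100); print("pusher/hood front u",np.percentile(u[k],[0.5,2]).round(1))
    k=(z>84)&(z<100)&(abs(P[...,0]-530)<60)&(abs(P[...,1]+316)<140)
    x,y=P[...,0],P[...,1]; b=k&(x>552); pf=np.polyfit(y[b],x[b],1); print("bar x=",pf, "x pct",np.percentile(x[b],[2,98]).round(1),"yext",np.percentile(y[b],[.5,99.5]).round(1),"yawdeg",np.degrees(np.arctan(-pf[0])).round(2))
    for yc in(-236,-316,-396):
        q=k&(x<550)&(abs(y-yc)<25); g=np.polyfit(x[q],y[q],1); print("peg",q.sum(),"y at 520:",np.polyval(g,520).round(1),"slope",np.degrees(g[0]).round(1),"xmin",x[q].min().round(1))
plan(511,-85,250,-8)
M=R.from_quat(monitor.get_state()["orientation"]).as_matrix(); print(M.round(2)); print(manip.grasp_offset)
E
```

```text
top
hi hood u [138.8 199.6] v [-47.   41.5]
lo hood u [ 61.6 168.4] v [-46.9  42.7]
rail -120 -1 49 [-37.  -31.6 -26. ]
rail -120 1 47 [24.5 29.6 34.8]
rail -60 -1 40 [-37.6 -32.2 -26.8]
rail -60 1 42 [24.8 30.1 34.5]
rail 0 -1 44 [-37.9 -33.  -26.5]
rail 0 1 43 [23.9 29.6 34.7]
pusher/hood front u [-88.  -51.8]
bar x= [2.33420001e-02 5.72399481e+02] x pct [555.7 574.1] yext [-448.2 -187.9] yawdeg -1.34
peg 48 y at 520: -237.2 slope -1.7 xmin 488.4
peg 37 y at 520: -317.2 slope -1.6 xmin 487.5
peg 54 y at 520: -397.0 slope -1.8 xmin 486.7
scene
hi hood u [142.4 200.8] v [-44.8  43.4]
lo hood u [ 63.2 201.2] v [-44.7  44. ]
rail -120 -1 78 [-35.4 -30.2 -25.6]
rail -120 1 77 [27.2 31.5 36.3]
rail -60 -1 80 [-36.1 -30.7 -26.3]
rail -60 1 87 [26.  31.4 35.5]
rail 0 -1 71 [-36.3 -30.8 -26.4]
rail 0 1 80 [25.5 30.8 35.5]
pusher/hood front u [63. 64.]
bar x= [1.96452946e-02 5.74019295e+02] x pct [556.5 575.7] yext [-447.3 -186.9] yawdeg -1.13
peg 39 y at 520: -235.0 slope -0.8 xmin 490.1
peg 38 y at 520: -315.4 slope -0.9 xmin 488.6
peg 37 y at 520: -395.1 slope -1.9 xmin 486.4
t 2.4 pos [185.8 648.9 226.6] closeyaw -105.97 tilt 0.0 | shift [514.6 616.1 -23.5] turn wz 82.03 j6 -0.29 w 88.0 gf 0.0 ft [0.1 0.5 0.6]
[[ 0.96 -0.28 -0.  ]
 [-0.28 -0.96  0.  ]
 [-0.   -0.   -1.  ]]
-0.0188
```

Emit:
move_arm:
  steps:
    - [0,0,0,0,0,10.25,-1]
    - [0,0,0,0,0,10.25,-1]
    - [0,0,0,0,0,10.25,-1]
    - [0,0,0,0,0,10.25,-1]
  grip_force: 40

```text
clock: 2.9
position: [0.1858, 0.6489, 0.2266]
orientation: [0.878, -0.48, 0.0, 0.0]
ft_force: [0.4, -0.2, 0.1]
gripper_width: 0.999
grip_force: 0.0
```

Emit:
move_arm:
  steps:
    - [0,0,0,0,0,10.25,-1]
    - [0,0,0,0,0,10.25,-1]
    - [0,0,0,0,0,10.25,-1]
    - [0,0,0,0,0,10.25,-1]

```text
clock: 3.4
position: [0.1857, 0.6489, 0.2266]
orientation: [-0.654, 0.756, 0.0, -0.0]
ft_force: [-0.5, 0.2, -0.3]
gripper_width: 0.998
grip_force: 0.0
```

Emit:
move_arm:
  steps:
    - [48.7,-30.3,0,0,0,0,-1]
    - [48.7,-30.3,0,0,0,0,-1]
    - [48.7,-30.3,0,0,0,0,-1]
    - [48.7,-30.3,0,0,0,0,-1]
    - [48.7,-30.3,0,0,0,0,-1]

```text
clock: 4.03
position: [0.3025, 0.385, 0.2269]
orientation: [-0.656, 0.754, 0.0, 0.0]
ft_force: [0.6, 0.1, -0.1]
gripper_width: 1.003
grip_force: 0.0
```

Emit:
move_arm:
  steps:
    - [48.7,-30.3,0,0,0,0,-1]
    - [48.7,-30.3,0,0,0,0,-1]
    - [48.7,-30.3,0,0,0,0,-1]
    - [48.7,-30.3,0,0,0,0,-1]
    - [48.7,-30.3,0,0,0,0,-1]

```text
clock: 4.65
position: [0.4188, 0.123, 0.2271]
orientation: [-0.656, 0.754, -0.0, 0.001]
ft_force: [1.1, 0.9, 0.4]
gripper_width: 1.0
grip_force: 0.0
```

```bash
cat >> h.py <<'E'
NOM=dict(cassette_long=170,cassette_mid=140,cassette_short=110)
def locate(k,cams=("top","scene")):
    for n in cams:
        im,d=viewer.read_camera(n); P=cloud(n,d); P[d==0]=-9
        for q in finder.cut_out(k,n)[:3]:
            m=q["region"]; c=im[m].mean(0)
            if np.ptp(c)<25: print(k,n,np.round(q["at"]),"box",flat(P,m,.012,.03),"H",flat(P,m,.085,.12))
E
python3 - <<'E'
from h import *
locate("cassette_long")
plan(511.5,-85,69,-8)
E
```

```text
cassette_long top [345. 202.] box (555, 510.0, -85.2, 170.2, 46.1, -8.2, 21.4) H (36, 509.2, -84.3, 33.9, 9.8, 85.8, 99.3)
cassette_long scene [314. 198.] box (574, 511.7, -84.4, 170.6, 51.4, -7.8, 20.1) H (56, 511.4, -83.6, 36.6, 11.4, 82.7, 97.5)
t 4.85 pos [418.6 123.5 226.7] closeyaw 171.84 tilt 0.03 | shift [ 193.2 -121.5  157.7] turn wz -0.16 j6 -0.88 w 88.2 gf 0.0 ft [0.2 0.2 0.2]
```

Emit:
move_arm:
  steps:
    - [48.3,-30.4,15,0,0,0,-1]
    - [48.3,-30.4,20,0,0,0,-1]
    - [48.3,-30.4,20,0,0,0,-1]
    - [48.3,-30.4,20,0,0,0,-1]
    - [0,0,0,0,0,0,-1]

```text
clock: 5.48
position: [0.5119, -0.0854, 0.1493]
orientation: [-0.655, 0.756, 0.001, -0.002]
ft_force: [-0.3, 0.7, 1.0]
gripper_width: 1.0
grip_force: 0.0
```

Emit:
move_arm:
  steps:
    - [0,0,25,0,0,0,-1]
    - [0,0,30,0,0,0,-1]
    - [0,0,27.5,0,0,0,-1]
    - [0,0,0,0,0,0,-1]
    - [0,0,0,0,0,0,0]

```text
clock: 6.1
position: [0.5128, -0.0825, 0.0702]
orientation: [-0.657, 0.754, -0.0, 0.001]
ft_force: [-0.4, -0.7, 0.5]
gripper_width: 0.937
grip_force: 0.0
```

Emit:
move_arm:
  steps:
    - [0,0,0,0,0,0,1]
    - [0,0,0,0,0,0,1]
    - [0,0,0,0,0,0,1]
    - [0,0,0,0,0,0,1]
    - [0,0,0,0,0,0,1]

```text
clock: 6.72
position: [0.5119, -0.0837, 0.0691]
orientation: [-0.656, 0.755, -0.0, -0.0]
ft_force: [-0.2, -0.5, -0.8]
gripper_width: 0.377
grip_force: 0.0
```

```bash
python3 - <<'E'
from h import *
plan(568-100,323.9+3.4,150,-3.4)
E
```

```text
t 6.72 pos [511.9 -83.7  69.1] closeyaw 172.02 tilt 0.0 | shift [-400.9  100.5  -80.9] turn wz -4.58 j6 -0.36 w 33.2 gf 0.0 ft [-0.2 -0.5 -0.8]
```

Emit:
move_arm:
  steps:
    - [0,0,0,0,0,0,1]
    - [0,0,0,0,0,0,1]
    - [0,0,0,0,0,0,1]
    - [0,0,0,0,0,0,1]
    - [0,0,0,0,0,0,1]

```text
clock: 7.35
position: [0.5117, -0.0837, 0.0689]
orientation: [-0.656, 0.755, 0.0, -0.0]
ft_force: [-1.9, 0.3, -0.4]
gripper_width: 0.113
grip_force: 40.0
```

Emit:
move_arm:
  steps:
    - [0,0,-15,0,0,0,1]
    - [0,0,-30,0,0,0,1]
    - [0,0,-35,0,0,0,1]
    - [0,0,-35,0,0,0,1]
    - [0,0,-5,0,0,0,1]

```text
clock: 7.98
position: [0.5136, -0.0834, 0.1926]
orientation: [-0.656, 0.754, -0.002, 0.002]
ft_force: [-0.7, 0.4, -2.4]
gripper_width: 0.113
grip_force: 40.0
```

```bash
python3 - <<'E'
from h import *
plan(532.1,326,188,-3.4)
E
```

```text
t 7.97 pos [513.6 -83.4 192.6] closeyaw 172.05 tilt 0.34 | shift [-408.    38.4    5. ] turn wz -4.55 j6 -0.36 w 9.9 gf 40.0 ft [-0.7  0.4 -2.4]
```

Emit:
move_arm:
  steps:
    - [-30,2,0,0,0,0,1]
    - [-45,4,0,0,0,0,1]
    - [-50,5,0,0,0,0,1]
    - [-50,5,0,0,0,0,1]
    - [-50,5,0,0,0,0,1]

```text
clock: 8.6
position: [0.5218, 0.1436, 0.1888]
orientation: [-0.656, 0.755, 0.0, -0.0]
ft_force: [1.5, -0.0, -3.2]
gripper_width: 0.112
grip_force: 40.0
```

Emit:
move_arm:
  steps:
    - [-50,5,0,0,0,0,1]
    - [-50,5,0,0,0,0,1]
    - [-45,4,0,0,0,0,1]
    - [-36,3,0,0,0,0,1]
    - [0,0,0,0,0,-4.5,1]

```text
clock: 9.22
position: [0.5301, 0.3261, 0.1878]
orientation: [-0.687, 0.727, 0.0, -0.001]
ft_force: [-0.7, 0.7, -2.9]
gripper_width: 0.115
grip_force: 40.0
```

Emit:
move_arm:
  steps:
    - [0,0,0,0,0,0,1]
    - [0,0,0,0,0,0,1]

```text
clock: 9.48
position: [0.5304, 0.3232, 0.1887]
orientation: [-0.685, 0.729, 0.0, -0.0]
ft_force: [0.0, -0.8, -1.9]
gripper_width: 0.113
grip_force: 40.0
```

```bash
python3 - <<'E'
from h import *
locate("cassette_long",("top",))
im,d=viewer.read_camera("scene"); save("","s1.png",im,(280,150,480,350),3)
plan(532.1,326,77,-3.4)
E
```

```text
cassette_long top [229. 194.] box None H None
t 9.62 pos [530.7 323.3 189.2] closeyaw 176.44 tilt 0.01 | shift [ -2.8  -1.3 112.2] turn wz -0.16 j6 -0.92 w 9.9 gf 40.0 ft [-0.1 -0.6 -2. ]
```

View pics/s1.png

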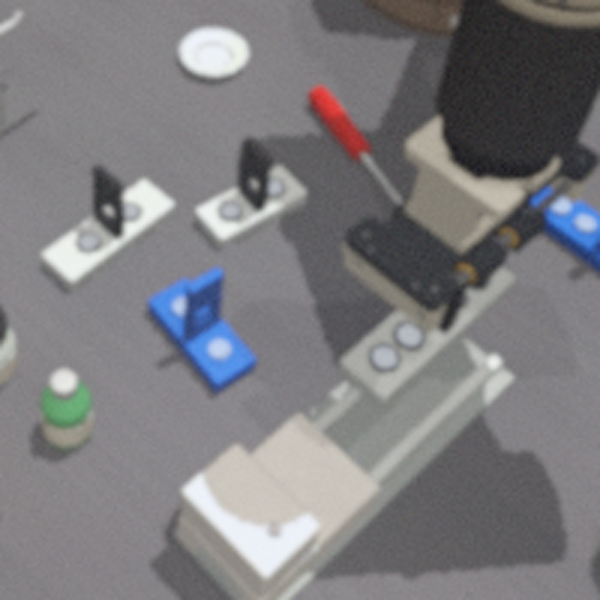

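The long cassette hangs level in the gripper just above the channel, around crop pixel (430,340). I'll measure where the box sits relative to the tool before lowering it.

```bash
cat >> h.py <<'E'
def inbay(zlo,zhi,vmax=45,cams=("top","scene"),ulim=(-140,60)):
    O=np.array([568,323.9]); a=np.radians(-3.4); 
    for n in cams:
        im,d=viewer.read_camera(n); P=cloud(n,d)*1000; P[d==0]=-9e3
        X=(P[...,:2]-O)@np.array([[np.cos(a),-np.sin(a)],[np.sin(a),np.cos(a)]]); u,v,z=X[...,0],X[...,1],P[...,2]
        k=(z>zlo)&(z<zhi)&(abs(v)<vmax)&(u>ulim[0])&(u<ulim[1])
        if k.sum()<10: print(n,"few"); continue
        r=cv2.minAreaRect(X[k].astype(np.float32)); print(n,k.sum(),"u",np.percentile(u[k],[1,99]).round(1),"v",np.percentile(v[k],[1,50,99]).round(1),"rect",np.round(r[0],1),np.round(r[1],1),round(r[2],1))
E
python3 - <<'E'
from h import *
inbay(130,150)
E
```

```text
top 349 u [-121.2   46. ] v [-28.4 -18.7   8.5] rect [-37.4 -10.2] [ 39.2 168.6] 89.8
scene 795 u [-116.7   49. ] v [-26.2   5.4  19.2] rect [-35.4  -3.4] [ 46.4 171.1] 89.5
```

Emit:
move_arm:
  steps:
    - [-4.4,0,20,0,0,0,1]
    - [0,0,30,0,0,0,1]
    - [0,0,25,0,0,0,1]
    - [0,0,0,0,0,0,1]
    - [0,0,0,0,0,0,1]

```text
clock: 10.35
position: [0.5315, 0.3285, 0.1152]
orientation: [-0.685, 0.728, -0.0, 0.001]
ft_force: [-0.0, -0.5, -1.3]
gripper_width: 0.113
grip_force: 40.0
```

```bash
python3 - <<'E'
from h import *
inbay(50,75)
plan(532.1,326,77,-3.4)
E
```

```text
top 307 u [-121.    47.6] v [-23.3 -15.3  12.1] rect [-36.7  -6. ] [169.7  36.8] 0.5
scene 693 u [-116.5   49.7] v [-20.7  12.3  24.6] rect [-36.    2.4] [ 46.1 172.4] 89.5
t 10.45 pos [531.6 328.7 115.6] closeyaw 176.53 tilt 0.13 | shift [ 2.7 -0.6 38.6] turn wz -0.07 j6 -0.93 w 9.9 gf 40.0 ft [ 1.2  0.2 -2.9]
```

Emit:
move_arm:
  steps:
    - [1,0,12,0,0,0,1]
    - [0,0,10,0,0,0,1]
    - [0,0,8,0,0,0,1]
    - [0,0,5,0,0,0,1]
    - [0,0,2,0,0,0,1]

```text
clock: 11.08
position: [0.5309, 0.327, 0.0769]
orientation: [-0.685, 0.728, -0.0, -0.0]
ft_force: [-2.2, -1.9, 5.2]
gripper_width: 0.113
grip_force: 40.0
```

```bash
python3 - <<'E'
from h import *
inbay(22,40)
plan(532.1,326,77,-3.4)
E
```

```text
top 411 u [-119.3   57.6] v [-37.  -20.3  32.7] rect [-30.9  -1.7] [ 74.4 181.7] 88.4
scene 830 u [-118.9   48.9] v [-34.   14.3  36.4] rect [-37.3   0.7] [ 72.2 175. ] 89.7
t 11.18 pos [531.  327.3  77.2] closeyaw 176.53 tilt 0.02 | shift [ 1.2 -1.2  0.2] turn wz -0.07 j6 -0.93 w 9.5 gf 40.0 ft [ 0.8  0.3 -3. ]
```

Emit:
move_arm:
  steps:
    - [0,-9,0,0,0,0,1]
    - [0,-10,0,0,0,0,1]
    - [0,-10,0,0,0,0,1]
    - [0,-10,0,0,0,0,1]
    - [0,0,0,0,0,0,1]

```text
clock: 11.8
position: [0.5693, 0.3248, 0.0772]
orientation: [-0.685, 0.728, 0.001, -0.001]
ft_force: [-7.9, 0.2, 3.2]
gripper_width: 0.115
grip_force: 40.0
```

Emit:
move_arm:
  steps:
    - [0,-3,0,0,0,0,1]
    - [0,0,0,0,0,0,1]

```text
clock: 12.05
position: [0.5717, 0.3247, 0.0773]
orientation: [-0.685, 0.728, 0.001, -0.001]
ft_force: [-10.3, 1.3, 3.2]
gripper_width: 0.107
grip_force: 40.0
```

Emit:
move_arm:
  steps:
    - [0,-2,0,0,0,0,1]
    - [0,0,0,0,0,0,1]

```text
clock: 12.3
position: [0.5734, 0.3245, 0.0773]
orientation: [-0.685, 0.728, 0.001, -0.001]
ft_force: [-9.9, 1.8, 5.3]
gripper_width: 0.115
grip_force: 40.0
```

Emit:
move_arm:
  steps:
    - [0,-2,0,0,0,0,1]
    - [0,0,0,0,0,0,1]

```text
clock: 12.55
position: [0.5753, 0.3244, 0.0773]
orientation: [-0.685, 0.728, 0.001, -0.001]
ft_force: [-10.5, 0.9, 5.1]
gripper_width: 0.109
grip_force: 40.0
```

Emit:
move_arm:
  steps:
    - [0,-1,0,0,0,0,1]
    - [0,0,0,0,0,0,1]

```text
clock: 12.8
position: [0.5762, 0.3244, 0.0773]
orientation: [-0.685, 0.728, 0.001, -0.001]
ft_force: [-11.7, 2.5, 5.7]
gripper_width: 0.113
grip_force: 40.0
```

Emit:
move_arm:
  steps:
    - [0,-1,0,0,0,0,1]
    - [0,0,0,0,0,0,1]

```text
clock: 13.05
position: [0.5771, 0.3243, 0.0773]
orientation: [-0.685, 0.728, 0.001, -0.001]
ft_force: [-11.1, 2.1, 5.1]
gripper_width: 0.112
grip_force: 40.0
```

Emit:
move_arm:
  steps:
    - [0,-1,0,0,0,0,1]
    - [0,0,0,0,0,0,1]

```text
clock: 13.3
position: [0.5777, 0.3242, 0.0774]
orientation: [-0.685, 0.728, 0.001, -0.001]
ft_force: [-13.4, 1.6, 6.9]
gripper_width: 0.109
grip_force: 40.0
```

Emit:
move_arm:
  steps:
    - [0,-1,0,0,0,0,1]
    - [0,0,0,0,0,0,1]

```text
clock: 13.55
position: [0.5778, 0.3242, 0.0775]
orientation: [-0.685, 0.728, 0.001, -0.002]
ft_force: [-18.4, 2.8, 9.9]
gripper_width: 0.111
grip_force: 40.0
```

Emit:
move_arm:
  steps:
    - [0,-1,0,0,0,0,1]
    - [0,0,0,0,0,0,1]

```text
clock: 13.8
position: [0.5779, 0.3241, 0.0777]
orientation: [-0.685, 0.728, 0.002, -0.002]
ft_force: [-22.1, 3.7, 13.7]
gripper_width: 0.112
grip_force: 40.0
```

Emit:
move_arm:
  steps:
    - [0,5,0,0,0,0,1]
    - [0,5,0,0,0,0,1]
    - [0,3,0,0,0,0,1]
    - [0,0,0,0,0,0,1]
    - [0,0,0,0,0,0,1]

```text
clock: 14.42
position: [0.5677, 0.3249, 0.0772]
orientation: [-0.685, 0.728, 0.001, -0.001]
ft_force: [-8.2, 2.0, 3.1]
gripper_width: 0.108
grip_force: 40.0
```

Emit:
move_arm:
  steps:
    - [0,0,0,0,0,0,0.4]
    - [0,0,0,0,0,0,0.2]
    - [0,0,0,0,0,0,0.2]
    - [0,0,0,0,0,0,0.2]
    - [0,0,0,0,0,0,0.2]

```text
clock: 15.05
position: [0.5689, 0.3248, 0.0771]
orientation: [-0.685, 0.728, -0.0, 0.0]
ft_force: [-0.5, 0.2, -0.6]
gripper_width: 0.4
grip_force: 0.0
```

```bash
python3 - <<'E'
from h import *
inbay(22,40)
plan(567,324,77,-3.4)
E
```

```text
top 361 u [-122.    57.8] v [-36.8 -20.1  34. ] rect [-32.8  -1. ] [ 72.6 184.5] 89.9
scene 558 u [-119.8   51.3] v [-33.5  20.2  36.6] rect [-35.7   0.5] [ 72.4 179.2] 89.9
t 15.15 pos [568.8 324.8  77.1] closeyaw 176.53 tilt 0.0 | shift [0.9 1.7 0.1] turn wz -0.07 j6 -0.88 w 35.3 gf 0.0 ft [-0.1  0.   0.3]
```

```bash
python3 - <<'E'
from h import *
inbay(22,34,15); inbay(98,113,20,ulim=(-60,60))
E
```

```text
top 83 u [-84.5  54.4] v [-15.  -11.1   9.5] rect [-13.2  -2.6] [ 24.5 142.8] 89.8
scene 137 u [-82.5  52.9] v [-14.2   6.7  14.8] rect [-15.9  -0.1] [138.3  29.9] 0.1
top few
scene 10 u [-34.5 -15.4] v [11.  12.4 12.8] rect [-24.8  12. ] [ 1.6 19.6] 86.8
```

Emit:
move_arm:
  steps:
    - [0,0,0,0,0,0,0.2]
    - [0,0,0,0,0,0,0.2]
    - [0,0,0,0,0,0,0.2]
    - [0,0,0,0,0,0,0.2]
    - [0,0,0,0,0,0,0.2]

```text
clock: 15.98
position: [0.5687, 0.3248, 0.0771]
orientation: [-0.685, 0.728, -0.0, 0.0]
ft_force: [0.2, -0.6, -0.2]
gripper_width: 0.402
grip_force: 0.0
```

Emit:
move_arm:
  steps:
    - [0,0,0,0,0,0,0.2]
    - [0,0,0,0,0,0,0.2]
    - [0,0,0,0,0,0,0.2]
    - [0,0,0,0,0,0,0.2]
    - [0,0,0,0,0,0,0.2]

```text
clock: 16.6
position: [0.5687, 0.3248, 0.0771]
orientation: [-0.685, 0.728, -0.0, 0.0]
ft_force: [-0.5, -1.3, 0.5]
gripper_width: 0.401
grip_force: 0.0
```

Emit:
move_arm:
  steps:
    - [0,0,0,0,0,0,0.2]
    - [0,0,0,0,0,0,0.2]
    - [0,0,0,0,0,0,0.2]
    - [0,0,0,0,0,0,0.2]
    - [0,0,0,0,0,0,0.2]

```text
clock: 17.23
position: [0.5687, 0.3248, 0.0771]
orientation: [-0.685, 0.728, 0.0, 0.0]
ft_force: [0.0, 0.6, -0.4]
gripper_width: 0.402
grip_force: 0.0
```

Emit:
move_arm:
  steps:
    - [0,0,0,0,0,0,0.2]
    - [0,0,0,0,0,0,0.2]
    - [0,0,0,0,0,0,0.2]
    - [0,0,0,0,0,0,0.2]
    - [0,0,0,0,0,0,0.2]

```text
clock: 17.85
position: [0.5687, 0.3248, 0.0771]
orientation: [-0.685, 0.728, 0.0, 0.0]
ft_force: [0.7, 0.5, -1.0]
gripper_width: 0.401
grip_force: 0.0
```

Emit:
move_arm:
  steps:
    - [0,0,0,0,0,0,0.2]
    - [0,0,0,0,0,0,0.2]
    - [0,0,0,0,0,0,0.2]
    - [0,0,0,0,0,0,0.2]
    - [0,0,0,0,0,0,0.2]

```text
clock: 18.48
position: [0.5687, 0.3248, 0.0771]
orientation: [-0.685, 0.728, -0.0, 0.0]
ft_force: [1.5, 0.3, -0.9]
gripper_width: 0.396
grip_force: 0.0
```

Emit:
move_arm:
  steps:
    - [0,0,0,0,0,0,0.2]
    - [0,0,0,0,0,0,0.2]
    - [0,0,0,0,0,0,0.2]
    - [0,0,0,0,0,0,0.2]
    - [0,0,0,0,0,0,0.2]

```text
clock: 19.1
position: [0.5687, 0.3248, 0.0771]
orientation: [-0.685, 0.728, -0.0, -0.0]
ft_force: [-0.5, -0.0, 0.4]
gripper_width: 0.397
grip_force: 0.0
```

Emit:
move_arm:
  steps:
    - [0,0,0,0,0,0,0.2]
    - [0,0,0,0,0,0,0.2]
    - [0,0,0,0,0,0,0.2]
    - [0,0,0,0,0,0,0.2]
    - [0,0,0,0,0,0,0.2]

```text
clock: 19.73
position: [0.5688, 0.3249, 0.0771]
orientation: [-0.685, 0.728, 0.0, 0.0]
ft_force: [0.1, -0.4, 0.7]
gripper_width: 0.401
grip_force: 0.0
```

Emit:
move_arm:
  steps:
    - [0,0,0,0,0,0,0.2]
    - [0,0,0,0,0,0,0.2]
    - [0,0,0,0,0,0,0.2]
    - [0,0,0,0,0,0,0.2]
    - [0,0,0,0,0,0,0.2]

```text
clock: 20.35
position: [0.5687, 0.3248, 0.0771]
orientation: [-0.685, 0.728, -0.0, 0.0]
ft_force: [-0.0, -0.6, -0.2]
gripper_width: 0.4
grip_force: 0.0
```

```bash
python3 - <<'E'
from h import *
inbay(22,34,15); plan(567,324,77,-3.4)
E
```

```text
top 78 u [-84.8  50.8] v [-14.8 -10.2   9. ] rect [-15.6  -2.8] [138.5  24.1] 0.0
scene 140 u [-83.8  52.3] v [-14.    6.8  14.8] rect [-16.1  -0. ] [ 29.8 137.7] 90.0
t 20.45 pos [568.8 324.8  77.1] closeyaw 176.53 tilt 0.01 | shift [0.9 1.7 0.1] turn wz -0.07 j6 -0.88 w 35.1 gf 0.0 ft [ 0.6  0.6 -0.2]
```

Emit:
move_arm:
  steps:
    - [0,1.5,0,0,0,0,0.2]
    - [0,0,0,0,0,0,0.2]
    - [0,0,0,0,0,0,0.2]
    - [0,0,0,0,0,0,1]
    - [0,0,0,0,0,0,1]

```text
clock: 21.08
position: [0.5672, 0.3249, 0.0771]
orientation: [-0.685, 0.728, -0.0, -0.0]
ft_force: [-0.2, -0.6, 0.6]
gripper_width: 0.233
grip_force: 0.0
```

Emit:
move_arm:
  steps:
    - [0,0,0,0,0,0,1]
    - [0,0,0,0,0,0,1]
    - [0,0,0,0,0,0,1]
    - [0,0,0,0,0,0,1]

```text
clock: 21.58
position: [0.5664, 0.3248, 0.077]
orientation: [-0.685, 0.728, 0.0, -0.001]
ft_force: [-5.1, 0.7, 3.2]
gripper_width: 0.111
grip_force: 40.0
```

Emit:
move_arm:
  steps:
    - [0,-4,0,0,0,0,1]
    - [0,-4,0,0,0,0,1]
    - [0,-3,0,0,0,0,1]
    - [0,-1.5,0,0,0,0,1]
    - [0,0,0,0,0,0,1]

```text
clock: 22.2
position: [0.5775, 0.3241, 0.0772]
orientation: [-0.685, 0.728, 0.001, -0.001]
ft_force: [-12.0, 1.8, 9.3]
gripper_width: 0.113
grip_force: 40.0
```

Emit:
move_arm:
  steps:
    - [0,-2,0,0,0,0,1]
    - [0,0,0,0,0,0,1]

```text
clock: 22.45
position: [0.5778, 0.3239, 0.0774]
orientation: [-0.685, 0.728, 0.002, -0.002]
ft_force: [-21.1, 3.0, 15.2]
gripper_width: 0.112
grip_force: 40.0
```

Emit:
move_arm:
  steps:
    - [0,6,0,0,0,0,1]
    - [0,10,0,0,0,0,1]
    - [0,10,0,0,0,0,1]
    - [0,10,0,0,0,0,1]
    - [0,5,0,0,0,0,1]

```text
clock: 23.08
position: [0.5401, 0.3265, 0.077]
orientation: [-0.685, 0.728, 0.0, -0.0]
ft_force: [-2.2, 0.8, -0.5]
gripper_width: 0.114
grip_force: 40.0
```

Emit:
move_arm:
  steps:
    - [0,1.5,0,0,0,0,1]
    - [0,0,0,0,0,0,1]

```text
clock: 23.32
position: [0.5388, 0.3266, 0.077]
orientation: [-0.685, 0.728, 0.0, -0.0]
ft_force: [-6.0, 1.1, 2.9]
gripper_width: 0.112
grip_force: 40.0
```

```bash
python3 - <<'E'
from h import *
inbay(22,34,15); plan(567-30,324+1.8,77,-3.4)
E
```

```text
top 114 u [-108.7   57.3] v [-14.9 -10.   10.1] rect [-27.7  -2. ] [170.1  26. ] 0.0
scene 256 u [-105.6   51.1] v [-14.7   2.   14.8] rect [-29.5   0.9] [ 29.7 162.8] 89.2
t 23.43 pos [538.8 326.6  77. ] closeyaw 176.52 tilt 0.05 | shift [0.9 1.8 0. ] turn wz -0.08 j6 -0.91 w 10.1 gf 40.0 ft [-7.1  1.4  2.7]
```

Emit:
move_arm:
  steps:
    - [0,2,0,0,0,0,1]
    - [0,0,0,0,0,0,1]
    - [0,0,-10,0,0,0,1]
    - [0,0,-25,0,0,0,1]
    - [0,0,-30,0,0,0,1]

```text
clock: 24.05
position: [0.5376, 0.3265, 0.1428]
orientation: [-0.685, 0.728, -0.0, -0.0]
ft_force: [0.2, 0.5, -3.0]
gripper_width: 0.11
grip_force: 40.0
```

Emit:
move_arm:
  steps:
    - [0,0,-30,0,0,0,1]
    - [0,0,-18,0,0,0,1]
    - [0,0,0,0,0,-2.2,1]
    - [0,0,0,0,0,0,1]
    - [0,0,0,0,0,0,1]

```text
clock: 24.68
position: [0.5372, 0.3265, 0.1896]
orientation: [-0.699, 0.715, -0.0, -0.0]
ft_force: [-0.4, 0.3, -1.6]
gripper_width: 0.115
grip_force: 40.0
```

```bash
python3 - <<'E'
from h import *
plan(395,-395,190,-1.3)
E
```

```text
t 24.68 pos [537.2 326.5 189.6] closeyaw 178.67 tilt 0.05 | shift [7.246e+02 1.254e+02 1.000e-01] turn wz -0.03 j6 -0.88 w 10.1 gf 40.0 ft [-0.4  0.3 -1.6]
```

Emit:
move_arm:
  steps:
    - [25,4,0,0,0,0,1]
    - [45,8,0,0,0,0,1]
    - [52,9,0,0,0,0,1]
    - [52,9,0,0,0,0,1]
    - [52,9,0,0,0,0,1]

```text
clock: 25.3
position: [0.4922, 0.0993, 0.19]
orientation: [-0.699, 0.715, -0.0, -0.0]
ft_force: [1.7, 0.1, -1.3]
gripper_width: 0.11
grip_force: 40.0
```

Emit:
move_arm:
  steps:
    - [52,9,0,0,0,0,1]
    - [52,9,0,0,0,0,1]
    - [52,9,0,0,0,0,1]
    - [52,9,0,0,0,0,1]
    - [52,9,0,0,0,0,1]

```text
clock: 25.92
position: [0.4412, -0.1592, 0.1902]
orientation: [-0.699, 0.715, -0.0, 0.0]
ft_force: [0.4, -0.7, -1.8]
gripper_width: 0.11
grip_force: 40.0
```

Emit:
move_arm:
  steps:
    - [52,9,0,0,0,0,1]
    - [52,9,0,0,0,0,1]
    - [52,9,0,0,0,0,1]
    - [52,9,0,0,0,0,1]
    - [25,4,0,0,0,0,1]

```text
clock: 26.55
position: [0.3955, -0.3917, 0.1896]
orientation: [-0.698, 0.716, 0.0, -0.0]
ft_force: [0.1, 0.6, -4.0]
gripper_width: 0.112
grip_force: 40.0
```

Emit:
move_arm:
  steps:
    - [5,1,0,0,0,0,1]
    - [0,0,0,0,0,0,1]
    - [0,0,25,0,0,0,1]
    - [0,0,30,0,0,0,1]
    - [0,0,24,0,0,0,1]

```text
clock: 27.18
position: [0.3963, -0.3929, 0.1104]
orientation: [-0.7, 0.714, 0.0, 0.0]
ft_force: [-0.2, 0.2, -2.4]
gripper_width: 0.113
grip_force: 40.0
```

```bash
python3 - <<'E'
from h import *
plan(516,-396,111,-1.3)
im,d=viewer.read_camera("scene"); P=cloud("scene",d)*1000; save("","s2.png",im,(170,80,370,230),3.5)
im2,d2=viewer.read_camera("top"); P2=cloud("top",d2)*1000
for Q,n in((P,"scene"),(P2,"top")):
    x,y,z=Q[...,0],Q[...,1],Q[...,2]
    k=(z>50)&(z<72)&(x>290)&(x<485)&(y<-350)&(y>-440); 
    if k.sum()>10:
        r=cv2.minAreaRect(np.stack([x[k],y[k]],1).astype(np.float32)); print(n,k.sum(),np.round(r[0],1),np.round(r[1],1),round(r[2],1),"z",np.percentile(z[k],[5,50,95]).round(1))
E
```

```text
t 27.18 pos [ 396.3 -392.9  110.4] closeyaw 178.8 tilt 0.01 | shift [   0.6 -119.8   -0.6] turn wz 0.1 j6 0.41 w 10.0 gf 40.0 ft [-0.2  0.2 -2.4]
scene 425 [ 397.8 -392. ] [ 51.2 172.2] 88.4 z [52.4 61.2 65.4]
top 176 [ 362.6 -385.2] [102.9  35.9] 0.3 z [53.8 59.3 64.5]
```

View pics/s2.png

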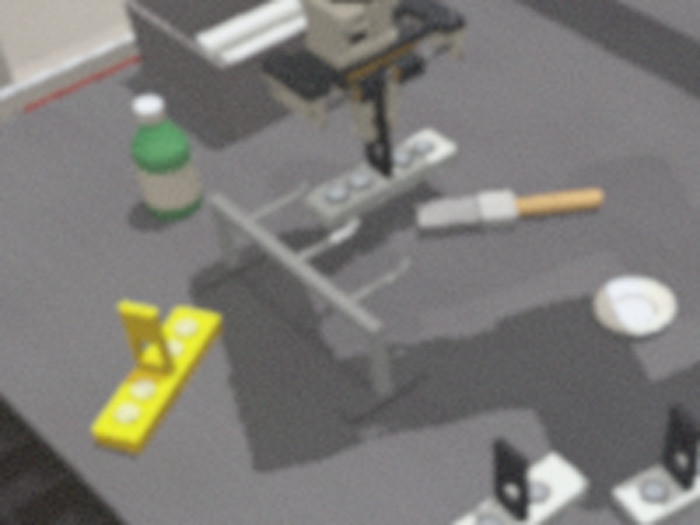

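The long cassette is held level at crop pixel (380,170), in line with the far peg, whose tip is at about (305,185). I'll slide it on.

Emit:
move_arm:
  steps:
    - [0,-15,0,0,0,0,1]
    - [0,-25,0,0,0,0,1]
    - [0,-25,0,0,0,0,1]
    - [0,-20,0,0,0,0,1]
    - [0,0,0,0,0,0,1]

```text
clock: 27.9
position: [0.4833, -0.3961, 0.1116]
orientation: [-0.7, 0.714, -0.001, 0.0]
ft_force: [-0.5, -0.0, -1.7]
gripper_width: 0.113
grip_force: 40.0
```

Emit:
move_arm:
  steps:
    - [0,-15,0,0,0,0,1]
    - [0,-15,0,0,0,0,1]
    - [0,-5,0,0,0,0,1]
    - [0,0,0,0,0,0,1]

```text
clock: 28.4
position: [0.5164, -0.3969, 0.1108]
orientation: [-0.699, 0.715, 0.0, -0.0]
ft_force: [-0.0, -0.1, -1.9]
gripper_width: 0.112
grip_force: 40.0
```

Emit:
move_arm:
  steps:
    - [0,0,5,0,0,0,1]
    - [0,0,4,0,0,0,1]
    - [0,0,2,0,0,0,1]
    - [0,0,0,0,0,0,1]

```text
clock: 28.9
position: [0.516, -0.397, 0.0999]
orientation: [-0.699, 0.715, 0.0, -0.0]
ft_force: [1.0, -0.9, -2.6]
gripper_width: 0.114
grip_force: 40.0
```

Emit:
move_arm:
  steps:
    - [0,0,2,0,0,0,1]
    - [0,0,0,0,0,0,1]
    - [0,0,0,0,0,0,0.7]
    - [0,0,0,0,0,0,0.4]
    - [0,0,0,0,0,0,0.4]

```text
clock: 29.52
position: [0.5163, -0.3971, 0.0983]
orientation: [-0.699, 0.715, -0.0, 0.0]
ft_force: [-0.8, 0.5, 0.1]
gripper_width: 0.28
grip_force: 0.0
```

Emit:
move_arm:
  steps:
    - [0,0,0,0,0,0,0.3]
    - [0,0,0,0,0,0,0.3]
    - [0,0,-10,0,0,0,0.3]
    - [0,0,-25,0,0,0,0.3]
    - [0,0,-35,0,0,0,0.3]

```text
clock: 30.15
position: [0.5157, -0.3968, 0.1686]
orientation: [-0.699, 0.715, 0.001, -0.0]
ft_force: [-0.3, -0.4, 0.0]
gripper_width: 0.345
grip_force: 0.0
```

Emit:
move_arm:
  steps:
    - [0,0,-30,0,0,0,0]
    - [0,0,0,0,0,0,0]

```text
clock: 30.4
position: [0.5177, -0.3979, 0.202]
orientation: [-0.699, 0.715, -0.003, 0.001]
ft_force: [-0.7, 0.4, 0.2]
gripper_width: 0.484
grip_force: 0.0
```

```bash
python3 - <<'E'
from h import *
im,d=viewer.read_camera("scene"); save("","s3.png",im,(170,80,370,230),3.5)
locate("cassette_mid"); locate("cassette_short",("top",))
plan(590,4.5,190,-1)
E
```

```text
cassette_mid top [325. 180.] box (418, 587.2, 3.3, 138.1, 43.0, -0.5, 20.7) H (39, 588.0, 4.1, 30.6, 10.2, 89.3, 98.3)
cassette_mid scene [316. 223.] box (543, 590.4, 5.2, 140.5, 49.8, -0.7, 19.9) H (54, 590.3, 6.6, 34.4, 11.4, 84.2, 97.2)
cassette_short top [299. 215.] box (345, 461.6, 81.6, 108.2, 45.7, -11.7, 21.1) H (36, 461.7, 81.2, 35.5, 9.9, 78.8, 99.0)
cassette_short top [437. 203.] box None H (25, 506.5, -394.6, 39.5, 24.1, 18.1, 94.9)
t 30.75 pos [ 515.8 -396.8  197.2] closeyaw 178.73 tilt 0.09 | shift [-402.9  -65.2    7.3] turn wz -0.27 j6 0.33 w 43.9 gf 0.0 ft [-0.8  0.2 -0.5]
```

View pics/s3.png

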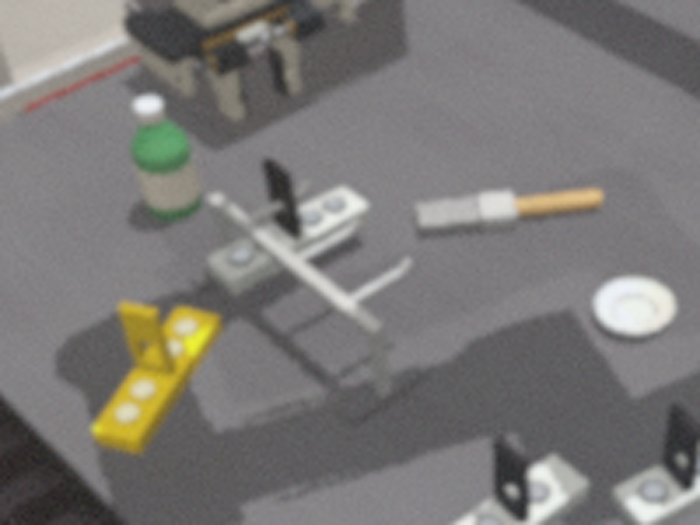

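The long cassette hangs level on the far peg at crop pixel (285,210). Next is the mid, which hasn't moved.

Emit:
move_arm:
  steps:
    - [-30,-5,0,0,0,0,0]
    - [-50,-8,0,0,0,0,0]
    - [-52,-8.5,0,0,0,0,0]
    - [-52,-8.5,0,0,0,0,0]
    - [-52,-8.5,0,0,0,0,0]

```text
clock: 31.38
position: [0.5599, -0.1603, 0.1977]
orientation: [-0.699, 0.715, 0.0, -0.0]
ft_force: [0.6, 0.3, 0.0]
gripper_width: 0.502
grip_force: 0.0
```

Emit:
move_arm:
  steps:
    - [-52,-8.5,0,0,0,-0.3,0]
    - [-52,-8.5,15,0,0,0,0]
    - [-42,-7,20,0,0,0,0]
    - [-21,-2.5,20,0,0,0,0]
    - [0,0,0,0,0,0,0]

```text
clock: 32.0
position: [0.5885, 0.0057, 0.141]
orientation: [-0.702, 0.712, 0.001, -0.002]
ft_force: [-0.4, 0.5, 0.9]
gripper_width: 0.503
grip_force: 0.0
```

```bash
python3 - <<'E'
from h import *
plan(589.5,4.8,69,-0.8)
E
```

```text
t 32.0 pos [588.5   5.7 141. ] closeyaw 179.15 tilt 0.23 | shift [ 0.8 -1.3 72. ] turn wz -0.05 j6 -0.36 w 44.3 gf 0.0 ft [-0.4  0.5  0.9]
```

Emit:
move_arm:
  steps:
    - [0.8,-1,20,0,0,0,0]
    - [0,0,30,0,0,0,0]
    - [0,0,22,0,0,0,0]
    - [0,0,0,0,0,0,0]
    - [0,0,0,0,0,0,1]

```text
clock: 32.62
position: [0.5913, 0.0033, 0.0722]
orientation: [-0.701, 0.713, -0.0, 0.0]
ft_force: [0.2, 0.0, 0.1]
gripper_width: 0.436
grip_force: 0.0
```

Emit:
move_arm:
  steps:
    - [0,0,0,0,0,0,1]
    - [0,0,0,0,0,0,1]
    - [0,0,0,0,0,0,1]
    - [0,0,0,0,0,0,1]
    - [0,0,0,0,0,0,1]

```text
clock: 33.25
position: [0.5904, 0.0038, 0.0715]
orientation: [-0.701, 0.713, -0.0, -0.0]
ft_force: [-3.4, 1.2, 5.4]
gripper_width: 0.111
grip_force: 40.0
```

Emit:
move_arm:
  steps:
    - [0,0,0,0,0,0,1]
    - [0,0,-15,0,0,0,1]
    - [0,0,-30,0,0,0,1]
    - [0,0,-35,0,0,0,1]
    - [0,0,-40,0,0,2.7,1]

```text
clock: 33.88
position: [0.5902, 0.0037, 0.1924]
orientation: [-0.684, 0.73, 0.0, -0.0]
ft_force: [1.1, 0.1, -1.3]
gripper_width: 0.111
grip_force: 40.0
```

```bash
python3 - <<'E'
from h import *
plan(547.1,325.8,190,-3.4)
E
```

```text
t 33.88 pos [590.2   3.7 192.4] closeyaw 176.27 tilt 0.04 | shift [-318.6   64.     2.4] turn wz -0.33 j6 -0.4 w 9.7 gf 40.0 ft [ 1.1  0.1 -1.3]
```

Emit:
move_arm:
  steps:
    - [-28,5,0,0,0,-0.3,1]
    - [-45,9,0,0,0,0,1]
    - [-45,9,0,0,0,0,1]
    - [-45,9,0,0,0,0,1]
    - [-45,9,0,0,0,0,1]

```text
clock: 34.5
position: [0.5616, 0.2153, 0.1918]
orientation: [-0.686, 0.728, -0.0, 0.0]
ft_force: [0.5, -0.0, -0.8]
gripper_width: 0.112
grip_force: 40.0
```

Emit:
move_arm:
  steps:
    - [-45,9,0,0,0,0,1]
    - [-45,9,0,0,0,0,1]
    - [-20.5,5,30,0,0,0,1]
    - [0,0,40,0,0,0,1]
    - [0,0,0,0,0,0,1]

```text
clock: 35.12
position: [0.5436, 0.3243, 0.1184]
orientation: [-0.686, 0.728, 0.0, -0.003]
ft_force: [0.1, 0.6, -1.2]
gripper_width: 0.111
grip_force: 40.0
```

Emit:
move_arm:
  steps:
    - [0,0,0,0,0,0,1]
    - [0,0,0,0,0,0,1]

```text
clock: 35.38
position: [0.5466, 0.326, 0.1233]
orientation: [-0.686, 0.728, -0.0, 0.002]
ft_force: [-0.5, -0.6, -1.1]
gripper_width: 0.114
grip_force: 40.0
```

```bash
python3 - <<'E'
from h import *
inbay(55,80)
plan(547.1,325.8,79.5,-3.4)
E
```

```text
top 245 u [-90.8  47.2] v [-23.2 -15.7  11.5] rect [-21.6  -5.9] [139.5  35.8] 0.3
scene 597 u [-86.7  49.7] v [-20.3  12.6  24.7] rect [-19.8   1.7] [140.   46.3] 0.1
t 35.48 pos [546.3 325.8 122.7] closeyaw 176.61 tilt 0.14 | shift [ 0.  -0.8 43.2] turn wz 0.01 j6 -0.9 w 9.7 gf 40.0 ft [-0.   0.3 -1.4]
```

Emit:
move_arm:
  steps:
    - [0.7,0,15,0,0,0,1]
    - [0,0,12,0,0,0,1]
    - [0,0,9,0,0,0,1]
    - [0,0,5,0,0,0,1]
    - [0,0,1.5,0,0,0,1]

```text
clock: 36.1
position: [0.5461, 0.325, 0.0795]
orientation: [-0.686, 0.727, -0.0, 0.0]
ft_force: [-2.9, -1.3, 11.7]
gripper_width: 0.112
grip_force: 40.0
```

```bash
python3 - <<'E'
from h import *
inbay(22,34,15)
plan(592.8,323.2,79.5,-3.4)
E
```

```text
top 98 u [-91.7  58.1] v [-14.7  -9.7   8. ] rect [-16.   -3.3] [ 23.  151.8] 90.0
scene 235 u [-85.2  49.1] v [-14.7   2.9  14.7] rect [-19.8   0.8] [ 29.9 138.3] 89.1
t 36.2 pos [546.1 325.1  79.5] closeyaw 176.66 tilt 0.08 | shift [ -0.8 -46.7   0.1] turn wz 0.06 j6 -0.9 w 9.5 gf 40.0 ft [-0.6 -0.5  3.9]
```

Emit:
move_arm:
  steps:
    - [0,-9,-0.5,0,0,0,1]
    - [0,-10,0,0,0,0,1]
    - [0,-10,0,0,0,0,1]
    - [0,-10,0,0,0,0,1]
    - [0,0,0,0,0,0,1]

```text
clock: 36.83
position: [0.5841, 0.3229, 0.0796]
orientation: [-0.686, 0.728, 0.001, -0.0]
ft_force: [-7.8, 0.7, 7.9]
gripper_width: 0.113
grip_force: 40.0
```

Emit:
move_arm:
  steps:
    - [0,-4,0,0,0,0,1]
    - [0,-2,0,0,0,0,1]
    - [0,-1.5,0,0,0,0,1]
    - [0,0,0,0,0,0,1]

```text
clock: 37.33
position: [0.5906, 0.3224, 0.0797]
orientation: [-0.686, 0.728, 0.001, -0.001]
ft_force: [-12.2, 1.0, 12.0]
gripper_width: 0.115
grip_force: 40.0
```

Emit:
move_arm:
  steps:
    - [0,-1.5,0,0,0,0,1]
    - [0,0,0,0,0,0,1]

```text
clock: 37.58
position: [0.592, 0.3223, 0.0797]
orientation: [-0.686, 0.728, 0.001, -0.001]
ft_force: [-12.2, 1.4, 11.7]
gripper_width: 0.112
grip_force: 40.0
```

Emit:
move_arm:
  steps:
    - [0,-1.5,0,0,0,0,1]
    - [0,0,0,0,0,0,1]

```text
clock: 37.83
position: [0.5926, 0.3222, 0.0798]
orientation: [-0.686, 0.728, 0.001, -0.001]
ft_force: [-16.5, 2.2, 13.9]
gripper_width: 0.108
grip_force: 40.0
```

Emit:
move_arm:
  steps:
    - [0,-1,0,0,0,0,1]
    - [0,0,0,0,0,0,1]

```text
clock: 38.08
position: [0.5927, 0.3221, 0.0799]
orientation: [-0.686, 0.728, 0.001, -0.002]
ft_force: [-19.8, 3.3, 17.8]
gripper_width: 0.112
grip_force: 40.0
```

Emit:
move_arm:
  steps:
    - [0,5,0,0,0,0,1]
    - [0,5,0,0,0,0,1]
    - [0,3.5,0,0,0,0,1]
    - [0,0,0,0,0,0,1]
    - [0,0,0,0,0,0,1]

```text
clock: 38.7
position: [0.5821, 0.3229, 0.0795]
orientation: [-0.686, 0.728, 0.0, -0.0]
ft_force: [-7.0, 1.5, 8.5]
gripper_width: 0.114
grip_force: 40.0
```

Emit:
move_arm:
  steps:
    - [0,0,0,0,0,0,0.4]
    - [0,0,0,0,0,0,0.2]
    - [0,0,0,0,0,0,0.2]
    - [0,0,0,0,0,0,0.2]

```text
clock: 39.2
position: [0.5826, 0.3225, 0.0788]
orientation: [-0.686, 0.728, -0.0, -0.0]
ft_force: [-0.3, -0.1, -0.3]
gripper_width: 0.397
grip_force: 0.0
```

```bash
python3 - <<'E'
from h import *
inbay(22,34,15)
plan(568+13.8,323.2,79.5,-3.4)
E
```

```text
top 68 u [-54.4  55.5] v [-14.6 -10.4   6.4] rect [ 0.1 -4.9] [113.7  20.9] 1.6
scene 87 u [-55.   52.4] v [-13.   11.4  14.8] rect [-0.6  8.2] [ 28.8 109.7] 80.8
t 39.3 pos [582.5 322.6  78.9] closeyaw 176.62 tilt 0.01 | shift [-0.6  0.7 -0.6] turn wz 0.02 j6 -0.86 w 34.9 gf 0.0 ft [-0.5 -0.1  0.3]
```

Emit:
move_arm:
  steps:
    - [0,0,0,0,0,0,0.2]
    - [0,0,0,0,0,0,0.2]
    - [0,0,0,0,0,0,0.2]
    - [0,0,0,0,0,0,0.2]
    - [0,0,0,0,0,0,0.2]

```text
clock: 39.92
position: [0.5824, 0.3226, 0.079]
orientation: [-0.686, 0.728, -0.0, -0.0]
ft_force: [-0.2, 0.0, 0.5]
gripper_width: 0.402
grip_force: 0.0
```

Emit:
move_arm:
  steps:
    - [0,0,0,0,0,0,0.2]
    - [0,0,0,0,0,0,0.2]
    - [0,0,0,0,0,0,0.2]
    - [0,0,0,0,0,0,0.2]
    - [0,0,0,0,0,0,0.2]

```text
clock: 40.55
position: [0.5824, 0.3226, 0.0791]
orientation: [-0.686, 0.728, -0.0, -0.0]
ft_force: [0.0, -0.0, 1.6]
gripper_width: 0.399
grip_force: 0.0
```

Emit:
move_arm:
  steps:
    - [0,0,0,0,0,0,0.2]
    - [0,0,0,0,0,0,0.2]
    - [0,0,0,0,0,0,0.2]
    - [0,0,0,0,0,0,0.2]
    - [0,0,0,0,0,0,0.2]

```text
clock: 41.18
position: [0.5824, 0.3226, 0.0791]
orientation: [-0.686, 0.728, 0.0, 0.0]
ft_force: [0.2, 0.5, -0.0]
gripper_width: 0.404
grip_force: 0.0
```

Emit:
move_arm:
  steps:
    - [0,0,0,0,0,0,0.2]
    - [0,0,0,0,0,0,0.2]
    - [0,0,0,0,0,0,0.2]
    - [0,0,0,0,0,0,0.2]
    - [0,0,0,0,0,0,0.2]

```text
clock: 41.8
position: [0.5824, 0.3226, 0.079]
orientation: [-0.686, 0.728, 0.0, -0.0]
ft_force: [-0.5, -0.1, -0.3]
gripper_width: 0.398
grip_force: 0.0
```

Emit:
move_arm:
  steps:
    - [0,0,0,0,0,0,0.2]
    - [0,0,0,0,0,0,0.2]
    - [0,0,0,0,0,0,0.2]
    - [0,0,0,0,0,0,0.2]
    - [0,0,0,0,0,0,0.2]

```text
clock: 42.42
position: [0.5824, 0.3226, 0.0791]
orientation: [-0.686, 0.728, 0.0, 0.0]
ft_force: [1.3, 1.0, 0.5]
gripper_width: 0.401
grip_force: 0.0
```

Emit:
move_arm:
  steps:
    - [0,0,0,0,0,0,0.2]
    - [0,0,0,0,0,0,0.2]
    - [0,0,0,0,0,0,0.2]
    - [0,0,0,0,0,0,0.2]
    - [0,0,0,0,0,0,0.2]

```text
clock: 43.05
position: [0.5825, 0.3226, 0.0791]
orientation: [-0.686, 0.728, -0.0, 0.0]
ft_force: [0.3, -0.5, 0.1]
gripper_width: 0.398
grip_force: 0.0
```

Emit:
move_arm:
  steps:
    - [0,0,0,0,0,0,0.2]
    - [0,0,0,0,0,0,0.2]
    - [0,0,0,0,0,0,0.2]
    - [0,0,0,0,0,0,0.2]
    - [0,0,0,0,0,0,0.2]

```text
clock: 43.68
position: [0.5824, 0.3226, 0.0791]
orientation: [-0.686, 0.728, 0.0, 0.0]
ft_force: [0.1, -0.5, 0.0]
gripper_width: 0.401
grip_force: 0.0
```

Emit:
move_arm:
  steps:
    - [0,0,0,0,0,0,0.2]
    - [0,0,0,0,0,0,0.2]
    - [0,0,0,0,0,0,0.2]
    - [0,0,0,0,0,0,0.2]
    - [0,0,0,0,0,0,0.2]

```text
clock: 44.3
position: [0.5824, 0.3226, 0.0791]
orientation: [-0.686, 0.728, -0.0, -0.0]
ft_force: [-0.5, -0.7, -0.4]
gripper_width: 0.402
grip_force: 0.0
```

Emit:
move_arm:
  steps:
    - [0,1,0,0,0,0,0.2]
    - [0,0,0,0,0,0,0.2]
    - [0,0,0,0,0,0,0.2]
    - [0,0,0,0,0,0,0.2]
    - [0,0,0,0,0,0,0.2]

```text
clock: 44.92
position: [0.5814, 0.3227, 0.079]
orientation: [-0.686, 0.728, 0.0, -0.0]
ft_force: [0.8, -0.7, 0.9]
gripper_width: 0.396
grip_force: 0.0
```

```bash
python3 - <<'E'
from h import *
inbay(22,34,15)
plan(568+13.8,323.2,79.5,-3.4)
E
```

```text
top 64 u [-56.3  55.5] v [-14.8 -10.4   6.9] rect [ 0.9 -4.5] [ 23.5 114.4] 86.9
scene 87 u [-55.1  52.8] v [-12.5  11.2  14.9] rect [-0.9  7.8] [ 28.2 109.3] 80.6
t 45.02 pos [581.4 322.7  79.1] closeyaw 176.62 tilt 0.0 | shift [-0.5 -0.3 -0.4] turn wz 0.02 j6 -0.86 w 35.1 gf 0.0 ft [-0.6 -0.2  0.2]
```

Now regrip, push, and follow the pusher out.

Emit:
move_arm:
  steps:
    - [0,0,0,0,0,0,1]
    - [0,0,0,0,0,0,1]
    - [0,0,0,0,0,0,1]
    - [0,0,0,0,0,0,1]
    - [0,0,0,0,0,0,1]

```text
clock: 45.65
position: [0.581, 0.3226, 0.0789]
orientation: [-0.686, 0.728, 0.0, -0.0]
ft_force: [-2.7, -0.1, 1.3]
gripper_width: 0.112
grip_force: 40.0
```

Emit:
move_arm:
  steps:
    - [0,0,0,0,0,0,1]
    - [0,-4,0,0,0,0,1]
    - [0,-4,0,0,0,0,1]
    - [0,-3,0,0,0,0,1]
    - [0,0,0,0,0,0,1]

```text
clock: 46.28
position: [0.5906, 0.3219, 0.0792]
orientation: [-0.686, 0.728, 0.001, -0.001]
ft_force: [-9.9, -0.1, 6.2]
gripper_width: 0.112
grip_force: 40.0
```

Emit:
move_arm:
  steps:
    - [0,-2,0,0,0,0,1]
    - [0,-1.5,0,0,0,0,1]
    - [0,0,0,0,0,0,1]

```text
clock: 46.65
position: [0.5928, 0.3218, 0.0794]
orientation: [-0.686, 0.728, 0.001, -0.002]
ft_force: [-16.6, 1.6, 11.9]
gripper_width: 0.118
grip_force: 40.0
```

Emit:
move_arm:
  steps:
    - [0,-1,0,0,0,0,1]
    - [0,0,0,0,0,0,1]

```text
clock: 46.9
position: [0.593, 0.3217, 0.0795]
orientation: [-0.686, 0.728, 0.002, -0.002]
ft_force: [-21.0, 2.6, 14.3]
gripper_width: 0.115
grip_force: 40.0
```

Emit:
move_arm:
  steps:
    - [0,6,0,0,0,0,1]
    - [0,10,0,0,0,0,1]
    - [0,10,0,0,0,0,1]
    - [0,10,0,0,0,0,1]
    - [0,5,0,0,0,0,1]

```text
clock: 47.52
position: [0.5553, 0.3242, 0.079]
orientation: [-0.686, 0.728, 0.0, -0.0]
ft_force: [-2.2, 0.7, -0.8]
gripper_width: 0.109
grip_force: 40.0
```

Emit:
move_arm:
  steps:
    - [0,2,0,0,0,0,1]
    - [0,0,0,0,0,0,1]
    - [0,2,0,0,0,0,1]
    - [0,0,0,0,0,0,1]

```text
clock: 48.02
position: [0.5522, 0.3245, 0.079]
orientation: [-0.686, 0.728, -0.0, 0.0]
ft_force: [-2.6, 0.9, -0.6]
gripper_width: 0.113
grip_force: 40.0
```

```bash
python3 - <<'E'
from h import *
inbay(22,34,15)
plan(568-15,324.8,79.5,-3.4)
E
```

```text
top 87 u [-84.4  57.4] v [-14.9 -10.    8.6] rect [-13.5  -3.2] [ 23.6 142.6] 90.0
scene 209 u [-78.4  51.1] v [-14.7   2.8  15. ] rect [-16.9   0. ] [137.9  29.9] 0.0
t 48.12 pos [552.2 324.4  79. ] closeyaw 176.62 tilt 0.02 | shift [-0.4 -0.7 -0.5] turn wz 0.02 j6 -0.89 w 9.5 gf 40.0 ft [-1.2  1.2 -1.3]
```

Emit:
move_arm:
  steps:
    - [0,1,-5,0,0,0,1]
    - [0,0,-25,0,0,0,1]
    - [0,0,-30,0,0,0,1]
    - [0,0,-30,0,0,0,1]
    - [0,0,-22,0,0,-2.1,1]

```text
clock: 48.75
position: [0.5518, 0.3247, 0.1932]
orientation: [-0.699, 0.715, -0.0, 0.001]
ft_force: [0.8, 0.1, -2.1]
gripper_width: 0.117
grip_force: 40.0
```

Emit:
move_arm:
  steps:
    - [0,0,0,0,0,0,1]
    - [0,0,0,0,0,0,1]

```text
clock: 49.0
position: [0.5506, 0.3241, 0.1901]
orientation: [-0.699, 0.715, 0.0, -0.0]
ft_force: [-1.2, 0.0, -3.1]
gripper_width: 0.108
grip_force: 40.0
```

```bash
python3 - <<'E'
from h import *
plan(405,-314.7,191,-1.3)
E
```

```text
t 49.0 pos [550.6 324.1 190.1] closeyaw 178.66 tilt 0.06 | shift [ 6.421e+02  1.307e+02 -5.000e-01] turn wz -0.04 j6 -0.86 w 9.5 gf 40.0 ft [-1.2  0.  -3.1]
```

Emit:
move_arm:
  steps:
    - [25,5,0,0,0,0,1]
    - [42,8.7,0,0,0,0,1]
    - [50,10.2,0,0,0,0,1]
    - [50,10.2,0,0,0,0,1]
    - [50,10.2,0,0,0,0,1]

```text
clock: 49.62
position: [0.5007, 0.1067, 0.1897]
orientation: [-0.699, 0.715, 0.0, -0.001]
ft_force: [1.1, 0.2, -1.4]
gripper_width: 0.112
grip_force: 40.0
```

Emit:
move_arm:
  steps:
    - [50,10.2,0,0,0,0,1]
    - [50,10.2,0,0,0,0,1]
    - [50,10.2,0,0,0,0,1]
    - [50,10.2,0,0,0,0,1]
    - [50,10.2,0,0,0,0,1]

```text
clock: 50.25
position: [0.4441, -0.1418, 0.1901]
orientation: [-0.699, 0.715, 0.0, -0.001]
ft_force: [1.2, -0.9, -1.8]
gripper_width: 0.112
grip_force: 40.0
```

Emit:
move_arm:
  steps:
    - [50,10.2,0,0,0,0,1]
    - [50,10.2,0,0,0,0,1]
    - [50,10.2,0,0,0,0,1]
    - [25,4.8,0,0,0,0,1]
    - [0,0,0,0,0,0,1]

```text
clock: 50.88
position: [0.4047, -0.3158, 0.1895]
orientation: [-0.698, 0.716, 0.001, -0.001]
ft_force: [0.6, 1.2, -2.1]
gripper_width: 0.112
grip_force: 40.0
```

Emit:
move_arm:
  steps:
    - [0,0,25,0,0,0,1]
    - [0,0,30,0,0,0,1]
    - [0,0,22,0,0,0,1]
    - [0,0,0,0,0,0,1]
    - [0,0,0,0,0,0,1]

```text
clock: 51.5
position: [0.4065, -0.3143, 0.1146]
orientation: [-0.699, 0.715, -0.0, -0.0]
ft_force: [0.9, 0.2, -1.5]
gripper_width: 0.109
grip_force: 40.0
```

```bash
cat >> h.py <<'E'
def held(ylo,yhi,x1):
    for n in("scene","top"):
        im,d=viewer.read_camera(n); Q=cloud(n,d)*1000; x,y,z=Q[...,0],Q[...,1],Q[...,2]
        k=(d>0)&(z>50)&(z<74)&(x>290)&(x<x1)&(y<yhi)&(y>ylo)
        if k.sum()>10:
            r=cv2.minAreaRect(np.stack([x[k],y[k]],1).astype(np.float32)); print(n,k.sum(),np.round(r[0],1),np.round(r[1],1),round(r[2],1),"z",np.percentile(z[k],[5,50,95]).round(1))
E
python3 - <<'E'
from h import *
plan(518,-317.3,113,-1.3); held(-355,-270,480)
E
```

```text
t 51.5 pos [ 406.5 -314.3  114.6] closeyaw 178.76 tilt 0.02 | shift [   0.6 -111.5    1.6] turn wz 0.06 j6 0.25 w 9.6 gf 40.0 ft [ 0.9  0.2 -1.5]
scene 400 [ 407.7 -312.6] [ 51.1 144.2] 89.8 z [52.2 63.1 67.7]
top 92 [ 365.1 -311.3] [44.3 51.3] 89.5 z [56.9 63.7 68.9]
```

Emit:
move_arm:
  steps:
    - [0,-15,1,0,0,0,1]
    - [0,-25,0,0,0,0,1]
    - [0,-25,0,0,0,0,1]
    - [0,-15,0,0,0,0,1]
    - [0,0,0,0,0,0,1]

```text
clock: 52.22
position: [0.4871, -0.3162, 0.1129]
orientation: [-0.699, 0.715, -0.0, 0.0]
ft_force: [-0.2, 0.5, -3.1]
gripper_width: 0.113
grip_force: 40.0
```

Emit:
move_arm:
  steps:
    - [0,-12,0,0,0,0,1]
    - [0,-14,0,0,0,0,1]
    - [0,-5.5,0,0,0,0,1]
    - [0,0,0,0,0,0,1]

```text
clock: 52.72
position: [0.5178, -0.3169, 0.1128]
orientation: [-0.699, 0.715, 0.0, -0.0]
ft_force: [-0.6, 0.5, -1.1]
gripper_width: 0.111
grip_force: 40.0
```

Emit:
move_arm:
  steps:
    - [0,0,5,0,0,0,1]
    - [0,0,4,0,0,0,1]
    - [0,0,3,0,0,0,1]
    - [0,0,2,0,0,0,1]
    - [0,0,0,0,0,0,1]

```text
clock: 53.35
position: [0.5173, -0.317, 0.0996]
orientation: [-0.699, 0.715, 0.0, -0.0]
ft_force: [-2.1, 1.6, 3.7]
gripper_width: 0.108
grip_force: 40.0
```

Resting on the peg. I'll release and rise, then check.

Emit:
move_arm:
  steps:
    - [0,0,0,0,0,0,0.7]
    - [0,0,0,0,0,0,0.4]
    - [0,0,0,0,0,0,0.3]
    - [0,0,0,0,0,0,0.3]
    - [0,0,0,0,0,0,0.3]

```text
clock: 53.98
position: [0.5175, -0.3169, 0.099]
orientation: [-0.699, 0.715, -0.0, -0.0]
ft_force: [-0.4, -0.4, -0.6]
gripper_width: 0.351
grip_force: 0.0
```

Emit:
move_arm:
  steps:
    - [0,0,-10,0,0,0,0.3]
    - [0,0,-25,0,0,0,0.3]
    - [0,0,-35,0,0,0,0.3]
    - [0,0,-30,0,0,0,0]
    - [0,0,0,0,0,0,0]

```text
clock: 54.6
position: [0.5191, -0.3176, 0.2028]
orientation: [-0.699, 0.715, -0.003, 0.001]
ft_force: [-0.5, -0.1, -0.7]
gripper_width: 0.484
grip_force: 0.0
```

```bash
python3 - <<'E'
from h import *
im,d=viewer.read_camera("scene"); save("","s4.png",im,(170,80,370,230),3.5)
locate("cassette_short")
plan(463,83,190,-11)
E
```

```text
cassette_short top [300. 214.] box (340, 461.5, 80.9, 108.2, 44.9, -11.2, 21.0) H (32, 461.2, 79.4, 31.9, 9.8, 78.6, 101.1)
cassette_short scene [364. 218.] box (377, 463.3, 84.3, 111.6, 44.8, -12.1, 19.8) H (49, 464.8, 84.0, 32.5, 9.7, 82.7, 95.7)
t 54.85 pos [ 517.  -316.7  198.2] closeyaw 178.72 tilt 0.09 | shift [-398.4   62.9    8.5] turn wz 9.72 j6 0.21 w 43.7 gf 0.0 ft [ 0.  -0.4 -0.5]
```

View pics/s4.png

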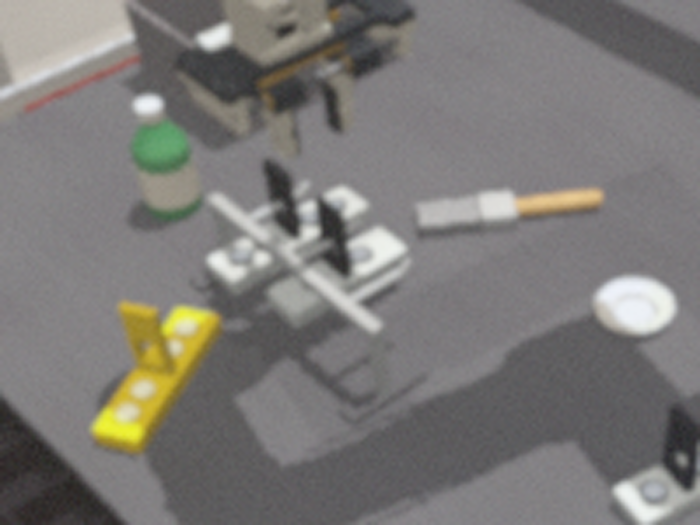

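Both the long (285,210) and the mid (335,240) hang on their pegs. Now the short.

Emit:
move_arm:
  steps:
    - [-28,4.4,0,0,0,0,0]
    - [-48,7.6,0,0,0,0,0]
    - [-48,7.6,0,0,0,0,0]
    - [-48,7.6,0,0,0,0,0]
    - [-48,7.6,0,0,0,0,0]

```text
clock: 55.48
position: [0.4869, -0.0949, 0.1984]
orientation: [-0.699, 0.715, 0.0, -0.0]
ft_force: [0.8, 0.3, 1.3]
gripper_width: 0.5
grip_force: 0.0
```

Emit:
move_arm:
  steps:
    - [-48,7.6,0,0,0,0,0]
    - [-48,7.6,0,0,0,0,0]
    - [-48,7.6,15,0,0,0,0]
    - [-34,5.4,20,0,0,0,0]
    - [0,0,20,0,0,10,0]

```text
clock: 56.1
position: [0.463, 0.0843, 0.1431]
orientation: [-0.634, 0.773, 0.0, -0.0]
ft_force: [0.4, 0.0, -0.2]
gripper_width: 0.502
grip_force: 0.0
```

Emit:
move_arm:
  steps:
    - [0,0,0,0,0,0,0]
    - [0,0,0,0,0,0,0]

```text
clock: 56.35
position: [0.4637, 0.0821, 0.1445]
orientation: [-0.636, 0.772, -0.0, -0.0]
ft_force: [-0.4, -1.1, -0.1]
gripper_width: 0.502
grip_force: 0.0
```

```bash
python3 - <<'E'
from h import *
plan(462.5,82.5,69,-11.3)
E
```

```text
t 56.35 pos [463.7  82.1 144.5] closeyaw 168.92 tilt 0.02 | shift [-0.2  1.2 75.5] turn wz 0.22 j6 -0.79 w 44.2 gf 0.0 ft [-0.4 -1.1 -0.1]
```

Emit:
move_arm:
  steps:
    - [0,1.2,20,0,0,0.2,0]
    - [0,0,30,0,0,0,0]
    - [0,0,24,0,0,0,0]
    - [0,0,0,0,0,0,0]
    - [0,0,0,0,0,0,1]

```text
clock: 56.98
position: [0.4631, 0.0827, 0.0713]
orientation: [-0.633, 0.774, -0.0, 0.001]
ft_force: [0.0, -1.2, 0.1]
gripper_width: 0.436
grip_force: 0.0
```

Emit:
move_arm:
  steps:
    - [0,0,0,0,0,0,1]
    - [0,0,0,0,0,0,1]
    - [0,0,0,0,0,0,1]
    - [0,0,0,0,0,0,1]
    - [0,0,0,0,0,0,1]

```text
clock: 57.6
position: [0.4623, 0.0827, 0.0704]
orientation: [-0.633, 0.774, -0.0, 0.0]
ft_force: [-3.4, 0.5, 4.9]
gripper_width: 0.107
grip_force: 40.0
```

Emit:
move_arm:
  steps:
    - [0,0,0,0,0,0,1]
    - [0,0,-15,0,0,0,1]
    - [0,0,-30,0,0,0,1]
    - [0,0,-35,0,0,0,1]
    - [0,0,-40,0,0,-7.9,1]

```text
clock: 58.22
position: [0.4614, 0.0823, 0.1903]
orientation: [-0.686, 0.728, 0.0, -0.001]
ft_force: [0.5, 0.7, -2.3]
gripper_width: 0.11
grip_force: 40.0
```

```bash
python3 - <<'E'
from h import *
plan(561,325,190,-3.4)
E
```

```text
t 58.23 pos [461.4  82.3 190.3] closeyaw 176.56 tilt 0.12 | shift [-248.3  -84.9   -0. ] turn wz -0.04 j6 -0.66 w 9.7 gf 40.0 ft [ 0.5  0.7 -2.3]
```

Emit:
move_arm:
  steps:
    - [-28,-10,0,0,0,0,1]
    - [-45,-15,0,0,0,0,1]
    - [-45,-15,0,0,0,0,1]
    - [-45,-15,0,0,0,0,1]
    - [-45,-15,0,0,0,0,1]

```text
clock: 58.85
position: [0.5449, 0.2877, 0.1882]
orientation: [-0.684, 0.729, 0.0, -0.001]
ft_force: [0.8, -0.7, -1.8]
gripper_width: 0.111
grip_force: 40.0
```

Emit:
move_arm:
  steps:
    - [-40,-15,20,0,0,0,1]
    - [0,0,30,0,0,0,1]
    - [0,0,18,0,0,0,1]
    - [0,0,0,0,0,0,1]
    - [0,0,0,0,0,0,1]

```text
clock: 59.48
position: [0.563, 0.3249, 0.1231]
orientation: [-0.685, 0.729, -0.0, 0.001]
ft_force: [-0.6, 0.7, -1.3]
gripper_width: 0.113
grip_force: 40.0
```

```bash
python3 - <<'E'
from h import *
inbay(53,80)
plan(561,325,79,-3.4)
E
```

```text
top 194 u [-59.6  47.3] v [-24.5 -16.6  11.4] rect [-6.  -7.3] [ 35.4 107.6] 88.8
scene 451 u [-56.6  52. ] v [-21.9  13.1  23.6] rect [-3.   0.7] [ 46.3 111.6] 89.6
t 59.58 pos [563.1 325.1 123.6] closeyaw 176.41 tilt 0.14 | shift [ 0.3  2.2 44.6] turn wz -0.19 j6 -0.89 w 9.9 gf 40.0 ft [ 0.1  0.6 -2. ]
```

Emit:
move_arm:
  steps:
    - [-0.4,2.5,15,0,0,-0.2,1]
    - [0,0,12,0,0,0,1]
    - [0,0,9,0,0,0,1]
    - [0,0,5,0,0,0,1]
    - [0,0,3,0,0,0,1]

```text
clock: 60.2
position: [0.5604, 0.3255, 0.0784]
orientation: [-0.686, 0.727, -0.0, 0.0]
ft_force: [-3.7, -1.2, 12.4]
gripper_width: 0.114
grip_force: 40.0
```

Emit:
move_arm:
  steps:
    - [0,0,0,0,0,0,1]

```text
clock: 60.32
position: [0.5605, 0.3256, 0.0785]
orientation: [-0.686, 0.728, -0.0, 0.0]
ft_force: [0.4, 0.1, -1.1]
gripper_width: 0.114
grip_force: 40.0
```

```bash
python3 - <<'E'
from h import *
inbay(22,34,15)
plan(607.7,322.3,78.5,-3.4)
E
```

```text
top 73 u [-59.9  58.2] v [-14.8 -10.    7.9] rect [-0.3 -3.5] [ 22.7 119.6] 89.9
scene 146 u [-54.8  48.4] v [-14.7   3.5  14.9] rect [-5.3 -0. ] [108.1  29.9] 0.0
t 60.42 pos [560.4 325.6  78.5] closeyaw 176.63 tilt 0.06 | shift [  0.6 -47.4   0. ] turn wz 0.03 j6 -0.89 w 10.3 gf 40.0 ft [ 0.9  0.4 -0.1]
```

Emit:
move_arm:
  steps:
    - [0,-9,0,0,0,0,1]
    - [0,-10,0,0,0,0,1]
    - [0,-10,0,0,0,0,1]
    - [0,-10,0,0,0,0,1]
    - [0,0,0,0,0,0,1]

```text
clock: 61.05
position: [0.5985, 0.3233, 0.0786]
orientation: [-0.686, 0.728, 0.001, -0.001]
ft_force: [-8.1, 1.1, 6.7]
gripper_width: 0.11
grip_force: 40.0
```

Emit:
move_arm:
  steps:
    - [0,-5,0,0,0,0,1]
    - [0,-2,0,0,0,0,1]
    - [0,-1.5,0,0,0,0,1]
    - [0,0,0,0,0,0,1]

```text
clock: 61.55
position: [0.6059, 0.3228, 0.0788]
orientation: [-0.686, 0.728, 0.001, -0.001]
ft_force: [-12.2, 1.8, 9.4]
gripper_width: 0.115
grip_force: 40.0
```

Emit:
move_arm:
  steps:
    - [0,-1.5,0,0,0,0,1]
    - [0,0,0,0,0,0,1]

```text
clock: 61.8
position: [0.6072, 0.3227, 0.0788]
orientation: [-0.686, 0.728, 0.001, -0.001]
ft_force: [-12.2, 2.0, 9.6]
gripper_width: 0.114
grip_force: 40.0
```

Emit:
move_arm:
  steps:
    - [0,-1.5,0,0,0,0,1]
    - [0,0,0,0,0,0,1]

```text
clock: 62.05
position: [0.6079, 0.3226, 0.0789]
orientation: [-0.686, 0.728, 0.001, -0.002]
ft_force: [-15.4, 2.2, 12.5]
gripper_width: 0.113
grip_force: 40.0
```

Emit:
move_arm:
  steps:
    - [0,-1.2,0,0,0,0,1]
    - [0,0,0,0,0,0,1]

```text
clock: 62.3
position: [0.6081, 0.3225, 0.079]
orientation: [-0.686, 0.728, 0.002, -0.002]
ft_force: [-19.8, 3.4, 16.9]
gripper_width: 0.114
grip_force: 40.0
```

Emit:
move_arm:
  steps:
    - [0,5,0,0,0,0,1]
    - [0,5,0,0,0,0,1]
    - [0,3.5,0,0,0,0,1]
    - [0,0,0,0,0,0,1]
    - [0,0,0,0,0,0,1]

```text
clock: 62.92
position: [0.5976, 0.3233, 0.0786]
orientation: [-0.686, 0.728, 0.0, -0.0]
ft_force: [-6.8, 0.6, 7.3]
gripper_width: 0.116
grip_force: 40.0
```

Emit:
move_arm:
  steps:
    - [0,0,0,0,0,0,0.4]
    - [0,0,0,0,0,0,0.2]
    - [0,0,0,0,0,0,0.2]
    - [0,0,0,0,0,0,0.2]

```text
clock: 63.42
position: [0.5984, 0.323, 0.0779]
orientation: [-0.686, 0.728, -0.0, -0.0]
ft_force: [-0.5, -0.3, 0.2]
gripper_width: 0.395
grip_force: 0.0
```

```bash
python3 - <<'E'
from h import *
inbay(22,34,15)
plan(568+28.8,323.2,78.5,-3.4)
E
```

```text
top 53 u [-24.7  57.5] v [-14.9 -11.1   9.3] rect [16.3 -2.5] [82.7 24.7] 0.2
scene 32 u [-26.2  49.6] v [ 7.9 13.  15. ] rect [12.3 11.4] [77.3  7.2] 0.0
t 63.52 pos [598.3 323.1  78. ] closeyaw 176.62 tilt 0.01 | shift [-0.   1.5 -0.5] turn wz 0.02 j6 -0.84 w 35.3 gf 0.0 ft [ 0.2 -1.2  1.4]
```

Caught (rear end at -26, centre about 29). I'll wait five seconds.

Emit:
move_arm:
  steps:
    - [0,0,0,0,0,0,0.2]
    - [0,0,0,0,0,0,0.2]
    - [0,0,0,0,0,0,0.2]
    - [0,0,0,0,0,0,0.2]
    - [0,0,0,0,0,0,0.2]

```text
clock: 64.15
position: [0.5981, 0.3231, 0.0781]
orientation: [-0.686, 0.728, -0.0, -0.0]
ft_force: [0.2, -0.2, 0.5]
gripper_width: 0.399
grip_force: 0.0
```

Emit:
move_arm:
  steps:
    - [0,0,0,0,0,0,0.2]
    - [0,0,0,0,0,0,0.2]
    - [0,0,0,0,0,0,0.2]
    - [0,0,0,0,0,0,0.2]
    - [0,0,0,0,0,0,0.2]

```text
clock: 64.78
position: [0.5981, 0.3231, 0.078]
orientation: [-0.686, 0.728, 0.0, -0.0]
ft_force: [0.2, 0.3, -0.3]
gripper_width: 0.401
grip_force: 0.0
```

Emit:
move_arm:
  steps:
    - [0,0,0,0,0,0,0.2]
    - [0,0,0,0,0,0,0.2]
    - [0,0,0,0,0,0,0.2]
    - [0,0,0,0,0,0,0.2]
    - [0,0,0,0,0,0,0.2]

```text
clock: 65.4
position: [0.5981, 0.3231, 0.078]
orientation: [-0.686, 0.728, -0.0, -0.0]
ft_force: [0.3, -0.1, -0.3]
gripper_width: 0.402
grip_force: 0.0
```

Emit:
move_arm:
  steps:
    - [0,0,0,0,0,0,0.2]
    - [0,0,0,0,0,0,0.2]
    - [0,0,0,0,0,0,0.2]
    - [0,0,0,0,0,0,0.2]
    - [0,0,0,0,0,0,0.2]

```text
clock: 66.03
position: [0.5982, 0.3231, 0.0781]
orientation: [-0.686, 0.728, -0.0, -0.0]
ft_force: [-0.1, 0.4, 0.4]
gripper_width: 0.399
grip_force: 0.0
```

Emit:
move_arm:
  steps:
    - [0,0,0,0,0,0,0.2]
    - [0,0,0,0,0,0,0.2]
    - [0,0,0,0,0,0,0.2]
    - [0,0,0,0,0,0,0.2]
    - [0,0,0,0,0,0,0.2]

```text
clock: 66.65
position: [0.5981, 0.3231, 0.0781]
orientation: [-0.686, 0.728, -0.0, -0.0]
ft_force: [-0.7, 0.5, 0.0]
gripper_width: 0.4
grip_force: 0.0
```

Emit:
move_arm:
  steps:
    - [0,0,0,0,0,0,0.2]
    - [0,0,0,0,0,0,0.2]
    - [0,0,0,0,0,0,0.2]
    - [0,0,0,0,0,0,0.2]
    - [0,0,0,0,0,0,0.2]

```text
clock: 67.28
position: [0.5982, 0.3231, 0.0781]
orientation: [-0.686, 0.728, -0.0, -0.0]
ft_force: [0.8, -0.6, 0.4]
gripper_width: 0.4
grip_force: 0.0
```

Emit:
move_arm:
  steps:
    - [0,0,0,0,0,0,0.2]
    - [0,0,0,0,0,0,0.2]
    - [0,0,0,0,0,0,0.2]
    - [0,0,0,0,0,0,0.2]
    - [0,0,0,0,0,0,0.2]

```text
clock: 67.9
position: [0.5981, 0.3231, 0.078]
orientation: [-0.686, 0.728, 0.0, -0.0]
ft_force: [-0.0, -0.1, -0.6]
gripper_width: 0.402
grip_force: 0.0
```

Emit:
move_arm:
  steps:
    - [0,0,0,0,0,0,0.2]
    - [0,0,0,0,0,0,0.2]
    - [0,0,0,0,0,0,0.2]
    - [0,0,0,0,0,0,0.2]
    - [0,0,0,0,0,0,0.2]

```text
clock: 68.53
position: [0.5981, 0.3231, 0.0781]
orientation: [-0.686, 0.728, 0.0, -0.0]
ft_force: [0.2, -0.9, -0.0]
gripper_width: 0.399
grip_force: 0.0
```

Emit:
move_arm:
  steps:
    - [0,1.5,0,0,0,0,0.2]
    - [0,0,0,0,0,0,0.2]
    - [0,0,0,0,0,0,0.2]
    - [0,0,0,0,0,0,0.2]
    - [0,0,0,0,0,0,0.2]

```text
clock: 69.15
position: [0.5967, 0.3232, 0.0781]
orientation: [-0.686, 0.728, 0.0, -0.0]
ft_force: [-0.3, -0.4, 0.7]
gripper_width: 0.401
grip_force: 0.0
```

```bash
python3 - <<'E'
from h import *
inbay(22,34,15)
E
```

```text
top 47 u [-24.8  57.5] v [-14.7 -10.5   9.9] rect [16.6 -3.2] [24.4 83.3] 88.1
scene 29 u [-24.7  49.1] v [ 7.9 13.4 14.9] rect [12.  11.2] [74.6  7. ] 0.4
```

Emit:
move_arm:
  steps:
    - [0,0,0,0,0,0,1]
    - [0,0,0,0,0,0,1]
    - [0,0,0,0,0,0,1]
    - [0,0,0,0,0,0,1]
    - [0,0,0,0,0,0,1]

```text
clock: 69.88
position: [0.5962, 0.3231, 0.0779]
orientation: [-0.686, 0.728, 0.0, -0.0]
ft_force: [-2.7, -0.2, -0.2]
gripper_width: 0.111
grip_force: 40.0
```

Emit:
move_arm:
  steps:
    - [0,0,0,0,0,0,1]
    - [0,-4,0,0,0,0,1]
    - [0,-4,0,0,0,0,1]
    - [0,-3,0,0,0,0,1]
    - [0,0,0,0,0,0,1]

```text
clock: 70.5
position: [0.6058, 0.3225, 0.0781]
orientation: [-0.686, 0.728, 0.001, -0.001]
ft_force: [-10.8, 1.1, 7.3]
gripper_width: 0.109
grip_force: 40.0
```

Emit:
move_arm:
  steps:
    - [0,-2,0,0,0,0,1]
    - [0,-1,0,0,0,0,1]
    - [0,0,0,0,0,0,1]

```text
clock: 70.88
position: [0.6079, 0.3223, 0.0782]
orientation: [-0.686, 0.728, 0.001, -0.002]
ft_force: [-14.3, 1.5, 10.1]
gripper_width: 0.111
grip_force: 40.0
```

Emit:
move_arm:
  steps:
    - [0,-1.5,0,0,0,0,1]
    - [0,0,0,0,0,0,1]

```text
clock: 71.12
position: [0.6082, 0.3223, 0.0784]
orientation: [-0.686, 0.728, 0.002, -0.003]
ft_force: [-19.4, 2.5, 14.4]
gripper_width: 0.112
grip_force: 40.0
```

Emit:
move_arm:
  steps:
    - [0,6,0,0,0,0,1]
    - [0,10,0,0,0,0,1]
    - [0,10,0,0,0,0,1]
    - [0,10,0,0,0,0,1]
    - [0,5,0,0,0,0,1]

```text
clock: 71.75
position: [0.5704, 0.3247, 0.0779]
orientation: [-0.686, 0.728, 0.0, -0.0]
ft_force: [-3.1, 0.3, -2.0]
gripper_width: 0.114
grip_force: 40.0
```

Emit:
move_arm:
  steps:
    - [0,2,0,0,0,0,1]
    - [0,0,0,0,0,0,1]
    - [0,2,0,0,0,0,1]
    - [0,0,0,0,0,0,1]

```text
clock: 72.25
position: [0.5674, 0.3249, 0.078]
orientation: [-0.686, 0.728, -0.0, 0.0]
ft_force: [-1.5, 0.0, -1.1]
gripper_width: 0.114
grip_force: 40.0
```

```bash
python3 - <<'E'
from h import *
inbay(22,34,15)
plan(568,324.,78.5,-3.4)
E
```

```text
top 69 u [-53.7  57.4] v [-14.8 -10.    9.4] rect [ 2.1 -2.5] [112.4  24.6] 0.3
scene 106 u [-27.4  51.4] v [-14.7   2.8  14.6] rect [ 4.9 -0.1] [95.8 29.8] 0.4
t 72.35 pos [567.4 325.   78. ] closeyaw 176.62 tilt 0.01 | shift [ 0.9 -0.7 -0.5] turn wz 0.02 j6 -0.88 w 9.7 gf 40.0 ft [-2.   0.9 -1.6]
```

Emit:
move_arm:
  steps:
    - [0,1,-5,0,0,0,1]
    - [0,0,-25,0,0,0,1]
    - [0,0,-30,0,0,0,1]
    - [0,0,-30,0,0,0,1]
    - [0,0,-22,0,0,-2.1,1]

```text
clock: 72.97
position: [0.5671, 0.3252, 0.1923]
orientation: [-0.699, 0.715, -0.0, 0.001]
ft_force: [0.3, 1.3, -1.8]
gripper_width: 0.112
grip_force: 40.0
```

Emit:
move_arm:
  steps:
    - [0,0,0,0,0,0,1]
    - [0,0,0,0,0,0,1]

```text
clock: 73.22
position: [0.5659, 0.3247, 0.1891]
orientation: [-0.699, 0.715, 0.0, -0.0]
ft_force: [-0.2, -0.2, -3.4]
gripper_width: 0.115
grip_force: 40.0
```

```bash
python3 - <<'E'
from h import *
plan(420,-234.3,190,-1.3)
E
```

```text
t 73.22 pos [565.9 324.7 189.1] closeyaw 178.66 tilt 0.05 | shift [ 5.622e+02  1.328e+02 -5.000e-01] turn wz -0.04 j6 -0.84 w 10.2 gf 40.0 ft [-0.2 -0.2 -3.4]
```

Emit:
move_arm:
  steps:
    - [25,6,0,0,0,0,1]
    - [42,10,0,0,0,0,1]
    - [52,12.3,0,0,0,0,1]
    - [52,12.3,0,0,0,0,1]
    - [52,12.3,0,0,0,0,1]

```text
clock: 73.85
position: [0.5072, 0.1014, 0.1888]
orientation: [-0.699, 0.715, 0.0, -0.001]
ft_force: [1.4, 0.7, -2.8]
gripper_width: 0.109
grip_force: 40.0
```

Emit:
move_arm:
  steps:
    - [52,12.3,0,0,0,0,1]
    - [52,12.3,0,0,0,0,1]
    - [52,12.3,0,0,0,0,1]
    - [52,12.3,0,0,0,0,1]
    - [52,12.3,0,0,0,0,1]

```text
clock: 74.47
position: [0.4399, -0.1569, 0.1892]
orientation: [-0.699, 0.715, 0.0, -0.0]
ft_force: [1.3, -0.9, -2.1]
gripper_width: 0.111
grip_force: 40.0
```

Emit:
move_arm:
  steps:
    - [52,12.3,0,0,0,0,1]
    - [27,6,0,0,0,0,1]
    - [0,0,0,0,0,0,1]
    - [0,0,25,0,0,0,1]
    - [0,0,30,0,0,0,1]

```text
clock: 75.1
position: [0.4212, -0.2335, 0.1342]
orientation: [-0.699, 0.715, -0.0, 0.0]
ft_force: [0.3, -0.6, -3.5]
gripper_width: 0.113
grip_force: 40.0
```

Emit:
move_arm:
  steps:
    - [0,0,22,0,0,0,1]
    - [0,0,0,0,0,0,1]
    - [0,0,0,0,0,0,1]

```text
clock: 75.47
position: [0.4216, -0.2337, 0.1136]
orientation: [-0.699, 0.715, -0.0, -0.0]
ft_force: [0.7, 0.3, -2.2]
gripper_width: 0.113
grip_force: 40.0
```

```bash
python3 - <<'E'
from h import *
plan(519.8,-236.1,112,-1.3); held(-275,-190,480)
E
```

```text
t 75.47 pos [ 421.6 -233.7  113.6] closeyaw 178.77 tilt 0.03 | shift [  0.3 -98.2   1.6] turn wz 0.07 j6 0.07 w 9.9 gf 40.0 ft [ 0.7  0.3 -2.2]
scene 332 [ 423.8 -232.5] [ 47.7 110.1] 88.7 z [53.3 63.2 68. ]
top 38 [ 374.5 -232.8] [44.7 13.7] 89.3 z [58. 64. 70.]
```

Emit:
move_arm:
  steps:
    - [0,-15,1,0,0,0,1]
    - [0,-25,0,0,0,0,1]
    - [0,-20,0,0,0,0,1]
    - [0,-10,0,0,0,0,1]
    - [0,0,0,0,0,0,1]

```text
clock: 76.2
position: [0.4916, -0.2354, 0.1119]
orientation: [-0.699, 0.715, 0.0, -0.0]
ft_force: [-0.3, 0.4, -2.8]
gripper_width: 0.112
grip_force: 40.0
```

Emit:
move_arm:
  steps:
    - [0,-10,0,0,0,0,1]
    - [0,-12,0,0,0,0,1]
    - [0,-6,0,0,0,0,1]
    - [0,0,0,0,0,0,1]

```text
clock: 76.7
position: [0.5194, -0.2361, 0.1119]
orientation: [-0.699, 0.715, 0.0, -0.0]
ft_force: [0.8, 0.3, -1.6]
gripper_width: 0.112
grip_force: 40.0
```

Emit:
move_arm:
  steps:
    - [0,0,5,0,0,0,1]
    - [0,0,4,0,0,0,1]
    - [0,0,3,0,0,0,1]
    - [0,0,1.5,0,0,0,1]
    - [0,0,0,0,0,0,1]

```text
clock: 77.32
position: [0.519, -0.2361, 0.0987]
orientation: [-0.699, 0.715, -0.0, -0.0]
ft_force: [-0.1, -0.0, -0.9]
gripper_width: 0.113
grip_force: 40.0
```

Emit:
move_arm:
  steps:
    - [0,0,1,0,0,0,1]
    - [0,0,0,0,0,0,0.7]
    - [0,0,0,0,0,0,0.4]
    - [0,0,0,0,0,0,0.3]
    - [0,0,0,0,0,0,0.3]

```text
clock: 77.95
position: [0.5191, -0.2361, 0.0975]
orientation: [-0.699, 0.715, -0.0, 0.0]
ft_force: [0.3, 0.3, -0.5]
gripper_width: 0.342
grip_force: 0.0
```

Emit:
move_arm:
  steps:
    - [0,0,0,0,0,0,0.3]
    - [0,0,-10,0,0,0,0.3]
    - [0,0,-25,0,0,0,0.3]
    - [0,0,-35,0,0,0,0.3]
    - [0,0,-35,0,0,0,0.3]

```text
clock: 78.58
position: [0.519, -0.2361, 0.2044]
orientation: [-0.699, 0.715, -0.0, 0.0]
ft_force: [-1.3, -0.4, -1.1]
gripper_width: 0.351
grip_force: 0.0
```

Emit:
move_arm:
  steps:
    - [-20,20,-30,0,0,0,0]
    - [-40,40,0,0,0,0,0]
    - [-40,40,0,0,0,0,0]
    - [0,0,0,0,0,0,0]
    - [0,0,0,0,0,0,0]

```text
clock: 79.2
position: [0.4219, -0.1338, 0.2337]
orientation: [-0.7, 0.715, -0.001, 0.001]
ft_force: [0.4, 0.3, 0.1]
gripper_width: 0.501
grip_force: 0.0
```

```bash
python3 - <<'E'
from h import *
im,d=viewer.read_camera("scene"); save("","s5.png",im,(150,70,470,390),1.8)
E
```

```text
(no output)
```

View pics/s5.png

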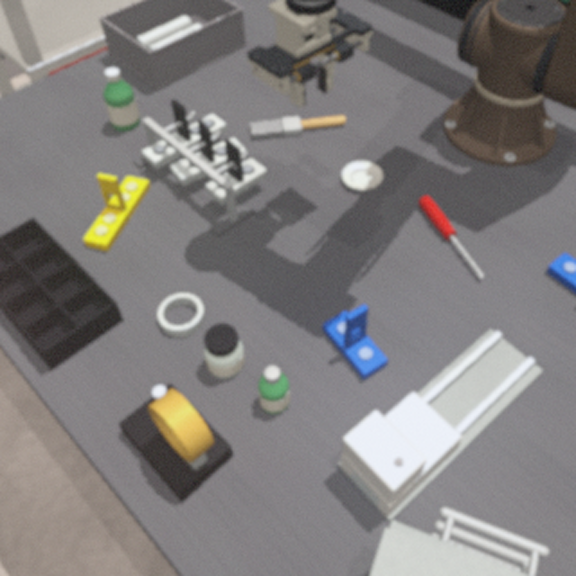

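All three hang side by side on the rack, with their handles at crop pixels (180,120), (207,140) and (235,160). The bay channel at (480,380) is empty. I'll check the heights, then hand in.

```bash
python3 - <<'E'
from h import *
for n in("top","scene"):
    im,d=viewer.read_camera(n); Q=cloud(n,d)*1000; x,y,z=Q[...,0],Q[...,1],Q[...,2]
    for yc in(-396,-316,-236):
        for lo,hi in((38,62),(120,140)):
            k=(d>0)&(z>lo)&(z<hi)&(abs(y-yc)<28)&(abs(x-520)<95)
            if k.sum()>5: print(n,yc,k.sum(),"x",np.percentile(x[k],[2,98]).round(),"y",np.percentile(y[k],[2,98]).round(),"z",np.percentile(z[k],[5,50,95]).round(1))
inbay(11,40,20,ulim=(20,70))
print(monitor.get_state()["clock"])
E
```

```text
top -396 515 x [432. 599.] y [-419. -373.] z [41.9 50.1 55.9]
top -396 41 x [511. 521.] y [-416. -382.] z [121.4 128.8 133.8]
top -316 339 x [453. 589.] y [-342. -294.] z [44.7 50.1 56.1]
top -316 37 x [515. 526.] y [-331. -296.] z [122.2 129.3 134.1]
top -236 91 x [534. 566.] y [-258. -216.] z [46.  50.4 56.1]
top -236 6 x [519. 522.] y [-251. -240.] z [127.3 129.3 137.8]
scene -396 358 x [435. 602.] y [-419. -371.] z [40.4 48.9 54. ]
scene -396 30 x [513. 523.] y [-415. -381.] z [120.7 127.4 130.4]
scene -316 269 x [456. 592.] y [-339. -291.] z [42.2 48.6 55.4]
scene -316 31 x [518. 529.] y [-328. -295.] z [121.3 127.9 130.1]
scene -236 280 x [469. 575.] y [-258. -212.] z [40.4 48.4 56.6]
scene -236 40 x [516. 527.] y [-252. -216.] z [120.8 127.5 129.8]
top 59 u [20.4 62.2] v [-19.9  -4.5  19.1] rect [40.7 -1.6] [42.2 39. ] 3.8
scene few
79.45
```

```bash
python3 -c "
from plant import manip; print(manip.sign_off())"
```

```text
the job is handed in; nothing more can be done
None
```

I read in the long, mid and short cassettes in that order, ejected each one and hung each on its own peg, leaving the bay empty with its pusher out; the job was handed in at about 79 s and returned no verdict.

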